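Rack washed columns in the drying case

ROBOT

A 7-joint arm with a two-finger parallel gripper is mounted at the origin on the work surface. World frame = base frame: x ahead of the robot, y to its left, z up, the work surface at z = 0. Lengths are in m, angles in rad, forces in N, time in s.
With the tool pointing down it reaches from about 0.4 to 0.85 m from the base axis. Payload 4.5 kg.
Tool frame: the origin (TCP) lies at the very end of the fingers, on their centre line; the grasp point (between the pads) lies 19 mm behind it; z points along the fingers, x is the direction in which the jaws open and shut, and the axes are right-handed (so a half turn about z gives the same grasp; the last joint's range is limited). The gripper opens to 88 mm and grips with 3 to 60 N. Pads are 18 mm wide; open, the fingers measure 123 mm over their backs; the gripper's body (75 mm by 187 mm) begins 45 mm behind the grasp point.
Start: joints at [-1.232, 0.689, -0.195, 1.565, 0.157, 0.902, -0.215], TCP at [0.188, 0.596, 0.217] pointing down, gripper open.
Joint ranges: [-3.01, 3.01], [-0.46, 2.08], [-1.47, 1.51], [0.13, 2.56], [-1, 4.14], [0.04, 2.09], [-2.66, 2.66]. Speed limits (rad/s): [2.57, 2.57, 3.14, 3.14, 3.14, 3.14, 3.14].

INTERFACE

Orientations are given as a unit quaternion [x, y, z, w].
In Python, from plant import * gives the robot as it stands.
- The arm moves only by the tool apply_moves, never from a script. Its argument "series" is a list of rows, each an object of numbers: "x", "y", "z": the shift along the tool's x, y, z in units of 80 cm (1.0 is 80 cm); "wx", "wy", "wz": the turn, a rotation vector about the tool's x, y, z in units of pi rad (1.0 is pi rad); "fingers": the opening, from -1 (shut) to 1 (fully open), so that 0 is half open. In form: [{"x": .., "y": .., "z": .., "wx": .., "wy": .., "wz": .., "fingers": ..}, ...]. A call has 1 to 8 rows; each row shifts and turns the pose as measured when the row begins, along the tool's axes as they then stand; what a row does not reach is not made up. A row lasts 1/8 s, in which the tool goes at most 62.5 mm and 10.7 degrees, less where a joint would pass 70% of its speed; a pose out of reach is approached as far as the arm can. A call with a number of a shift or a turn outside -1 to 1 is refused whole. A call with a gripper value outside its range is refused whole. The fingers move at their own pace and stop on an object; "force" is the grip in N (left out, the last holds). Time passes only in rows, so rows that do not move let the fingers close. It gives the time, the measured TCP pose, the force and the opening at its end, in the units of the state.
- get_state(): the state, without advancing time (a new reading comes with each control period).
- snapshot(name): name is "side" or "top"; returns (picture, depth): 400x640x3 uint8, red, green, blue; 400x640 float32, m along the optical axis (not along the pixel's ray), 0 where there is no reading.
- camera_model(name): a dict with "camera_matrix" (3x3 intrinsics, pixels), "world_from_camera" (4x4, takes a point from camera to world coordinates). Camera axes: x right, y up, looking along -z (the intrinsics and any distortion apply to the point x, -y, -z); pixel columns grow to the right and rows downward; lengths in m; the calibration is good to about 2 mm. A picture is of the moment at which its call begins. camera_model takes no time and is no camera call.
- finish_job(): hands the job in, once; it reports no verdict.
The state is a dict: "clock": time; "q": joint angles; "qd": joint speeds; "joint_torque": joint torques, N m; "tool_pos": TCP position; "eef_rot": TCP orientation; "contact_force": force on the tool from outside, world axes, zero at the start; "moment": the same for the moment, N m; "opening": opening from 0.0 (shut) to 1.0 (fully open).
Only numpy, scipy, OpenCV 4.12 (cv2) and the standard library are available. Lean on these libraries where they do the work, as an engineer would, in place of code of your own. Each camera call takes 0.05 s, during which the arm holds its last target. There are 200 camera calls.

TASK

Lay every washed glass column from the mat in a V-groove of the drying case, one to a groove, its barrel across both rails with the end caps clear of them, so that it is cradled and cannot roll. When all are in, push the heavy cover down slowly until it is fully shut, without letting it slam, and then press the green button to start the dryer. Leave the jar and the beaker alone.

Things in the scene. Friction and masses are not known exactly. Their poses are not given: they have to be found in the camera images.
- case: white open-topped drying case, fixed on the bench, 292 (x) x 178 (y) x 64 mm high outside, walls and floor 6 mm. Origin: centre of its underside, at bench height; z up. Inside, two grey rails 12 mm wide run along its x at y = -28 and +28 mm (44 mm free between them), with V-notches. A grey console 90 x 56 x 44 mm adjoins its -y side, centred at x -85, y -117 mm.
- groove (a point): middle groove, point midway between the rails at the notches' bottom, 26 mm above the case's underside. The five grooves run along the case's y, at case x = -92, -46, 0, 46, 92 mm; each is a 90-degree V-notch 23 mm deep in both rails, ridge tops 49 mm up. A column cradled there has its axis 38.7 mm above the case's underside.
- cover (a joint): the case's heavy clear cover, 0.9 kg, blue edges, 292 x 180 x 8 mm, hinged along the case's x at case y = +89 mm, z = 64 mm (its underside when shut). 0 = shut flat, opens up and towards +y, 1.57 upright, stop at 1.95. Starts leaning back open. Stiff hinge, about 1 N m friction: it stays at any angle and must be pushed all the way, 5 to 8 N near its free edge.
- cover_handle (a point): middle of the cover's steel bar handle, 10 mm thick and 80 mm long along the case's x, at the cover's middle, 160 mm from the hinge line, its centre 30 mm off the cover's outer (when shut, upper) face.
- start (a joint): travel of the start button, 0 = up, 0.006 m = fully down (5 N); it springs back.
- start_top (a point): centre of the top of the green round start button, 28 mm across, on the grey console at the case's -y side; it is pressed straight down.
- mat: dark draining mat, fixed, 300 x 340 x 2 mm, origin at the centre of its underside on the bench. The columns start on it.
- column0: glass column: amber barrel 18 mm in diameter and 96 mm long between two blue hexagonal end caps, each 14 mm long and 22 mm across flats; 124 mm long in all, 70 g, both ends alike. Origin: the middle of its axis; its x runs along the axis. Lying on the mat its axis is 13 mm above the bench. None if absent.
- column1: glass column: amber barrel 18 mm in diameter and 96 mm long between two blue hexagonal end caps, each 14 mm long and 22 mm across flats; 124 mm long in all, 70 g, both ends alike. Origin: the middle of its axis; its x runs along the axis. Lying on the mat its axis is 13 mm above the bench. None if absent.
- column2: glass column: amber barrel 18 mm in diameter and 96 mm long between two blue hexagonal end caps, each 14 mm long and 22 mm across flats; 124 mm long in all, 70 g, both ends alike. Origin: the middle of its axis; its x runs along the axis. Lying on the mat its axis is 13 mm above the bench. None if absent.
- column3: glass column: amber barrel 18 mm in diameter and 96 mm long between two blue hexagonal end caps, each 14 mm long and 22 mm across flats; 124 mm long in all, 70 g, both ends alike. Origin: the middle of its axis; its x runs along the axis. Lying on the mat its axis is 13 mm above the bench. None if absent.
- column4: glass column: amber barrel 18 mm in diameter and 96 mm long between two blue hexagonal end caps, each 14 mm long and 22 mm across flats; 124 mm long in all, 70 g, both ends alike. Origin: the middle of its axis; its x runs along the axis. Lying on the mat its axis is 13 mm above the bench. None if absent.
- reagent: amber jar with a white cap, 64 mm across and 120 mm tall, standing on the bench; a bystander, to be left alone. Origin: centre of its underside.
- beaker: white beaker, 76 mm across and 90 mm tall, standing on the bench; a bystander, to be left alone. Origin: centre of its underside.

How it is judged:
On the way, in this order (a step that is already met when the one before it is completed fails the run):
1. every column lies cradled in a groove, the cover still open (z of column0 in the frame of case between 0.035 and 0.0425 m and x of column0 in the frame of case between -0.11 and 0.11 m and y of column0 in the frame of case between -0.017 and 0.017 m and angle between the x axis of each of column0, column1, column2, column3, column4 and the y axis of case, either way round below 0.08 rad and z of column1 in the frame of case between 0.035 and 0.0425 m and x of column1 in the frame of case between -0.11 and 0.11 m and y of column1 in the frame of case between -0.017 and 0.017 m and z of column2 in the frame of case between 0.035 and 0.0425 m and x of column2 in the frame of case between -0.11 and 0.11 m and y of column2 in the frame of case between -0.017 and 0.017 m and z of column3 in the frame of case between 0.035 and 0.0425 m and x of column3 in the frame of case between -0.11 and 0.11 m and y of column3 in the frame of case between -0.017 and 0.017 m and z of column4 in the frame of case between 0.035 and 0.0425 m and x of column4 in the frame of case between -0.11 and 0.11 m and y of column4 in the frame of case between -0.017 and 0.017 m and value of joint cover above 0.5 rad), for 0.2 s.
2. the cover is shut over the cradled columns (z of column0 in the frame of case between 0.035 and 0.0425 m and x of column0 in the frame of case between -0.11 and 0.11 m and y of column0 in the frame of case between -0.017 and 0.017 m and angle between the x axis of each of column0, column1, column2, column3, column4 and the y axis of case, either way round below 0.08 rad and z of column1 in the frame of case between 0.035 and 0.0425 m and x of column1 in the frame of case between -0.11 and 0.11 m and y of column1 in the frame of case between -0.017 and 0.017 m and z of column2 in the frame of case between 0.035 and 0.0425 m and x of column2 in the frame of case between -0.11 and 0.11 m and y of column2 in the frame of case between -0.017 and 0.017 m and z of column3 in the frame of case between 0.035 and 0.0425 m and x of column3 in the frame of case between -0.11 and 0.11 m and y of column3 in the frame of case between -0.017 and 0.017 m and z of column4 in the frame of case between 0.035 and 0.0425 m and x of column4 in the frame of case between -0.11 and 0.11 m and y of column4 in the frame of case between -0.017 and 0.017 m and value of joint cover below 0.04 rad), for 0.2 s.
3. the start button is pressed with the cover shut (value of joint cover below 0.04 rad and value of joint start above 0.004 m), for 0.05 s.
At the end, for the whole second after the job is handed in: every column lies at rest in a groove across both rails (axis 35 to 42.5 mm above the case's underside, within 17 mm of the middle end to end, within 0.08 rad of the groove), the cover is shut (below 0.04 rad) and the start button is up again (all of step 2 and value of joint start below 0.002 m and linear speed of each of column0, column1, column2, column3, column4 below 0.03 m/s); the robot touches nothing.
It fails at once if the cover slams: it turns faster than 1.2 rad/s in its last 0.15 rad (value of joint cover below 0.15 rad and velocity of joint cover below -1.2 rad/s).
It fails at once if the jar or the beaker is moved more than 30 mm or tipped (distance of any of reagent, beaker from where it was at the start of the episode above 0.03 m or angle between any of reagent, beaker's own z axis and vertical above 0.4 rad).
Of column0, column1, column2, column3, column4 only 4 to 5 are there at a start; the rules pass over those that are not, and their reading is None.
At some moment in a run one of column0, column1, column2, column3, column4 may be knocked a few centimetres aside while the robot is not near it.
Once in a run the grip may slacken for a moment while it holds something.
It also fails if it takes over 210 s, if anything falls off the work surface, if the arm or the gripper's body presses on something with over 40 N, if the wrist force passes 120 N, or if a joint passes its speed limit or range.

## Working session

There is one attempt and no reset: what is moved stays moved. The work goes in short steps, Python scripts to look and compute and a tool call to move; the robot and the scene stay as the last step left them, time stands still between calls to the robot, and variables do not carry over. Pictures are saved under pics/ and viewed, about 12 in all and at most 16, crops included, and the job is handed in when it is done.

Besides the shell and the picture viewer there is one more tool, called after "Request:" by a JSON object that holds its "api" and its "payload", one argument or row to a line. apply_moves: Moves the arm, as the interface text tells. Its arguments: {"type":"object","properties":{"series":{"type":"array","items":{"type":"object","properties":{"x":{"type":"number"},"y":{"type":"number"},"z":{"type":"number"},"wx":{"type":"number"},"wy":{"type":"number"},"wz":{"type":"number"},"fingers":{"type":"number"}}}},"force":{"type":"number"}},"required":["series"]}

```bash
mkdir -p pics; ls
python3 - <<'E'
from plant import *
import cv2,numpy as np
for n in("top","side"):
    p,d=snapshot(n); cv2.imwrite(f"pics/{n}0.png",p[:,:,::-1]); np.save(f"{n}0.npy",d); c=camera_model(n); print(n,c)
print(get_state())
E
```

```text
pics
top {'camera_matrix': array([[376.21484278,   0.        , 321.40326389],
       [  0.        , 376.21484278, 200.63263518],
       [  0.        ,   0.        ,   1.        ]]), 'world_from_camera': array([[-0.00114717,  0.9869496 , -0.16102536,  0.38408526],
       [-0.99990023, -0.00339916, -0.01371055,  0.00742035],
       [-0.01407897,  0.16099356,  0.98685503,  1.13061289],
       [ 0.        ,  0.        ,  0.        ,  1.        ]])}
side {'camera_matrix': array([[450.52427398,   0.        , 318.33777064],
       [  0.        , 450.52427398, 200.03399391],
       [  0.        ,   0.        ,   1.        ]]), 'world_from_camera': array([[ 0.71479293,  0.34258057, -0.60967994, -0.19031826],
       [-0.69932882,  0.35414505, -0.62090296, -0.74327416],
       [ 0.00320585,  0.8701838 ,  0.49271684,  0.69055639],
       [ 0.        ,  0.        ,  0.        ,  1.        ]])}
{'clock': 0.1, 'q': array([-1.23219329,  0.68990378, -0.19451141,  1.56618636,  0.15731817,
        0.90249585, -0.2150729 ]), 'qd': array([ 0.00061781, -0.0025517 , -0.00164442, -0.00241705, -0.00124048,
        0.001003  ,  0.00036898]), 'joint_torque': array([-2.50158620e-03, -5.28494060e+01, -1.27131812e+00, -1.53836185e+01,
       -5.25639730e-02,  1.96614041e-03,  4.32014497e-05]), 'tool_pos': array([0.18744542, 0.59562806, 0.21640206]), 'eef_rot': array([ 8.06228175e-01,  5.91604166e-01, -6.04001503e-04,  5.25837398e-04]), 'contact_force': array([-0.06496615, -0.66103233,  0.68181869]), 'moment': array([ 0.0069402 , -0.02455442,  0.02879801]), 'opening': 0.9988808779497055}
```

View pics/top0.png

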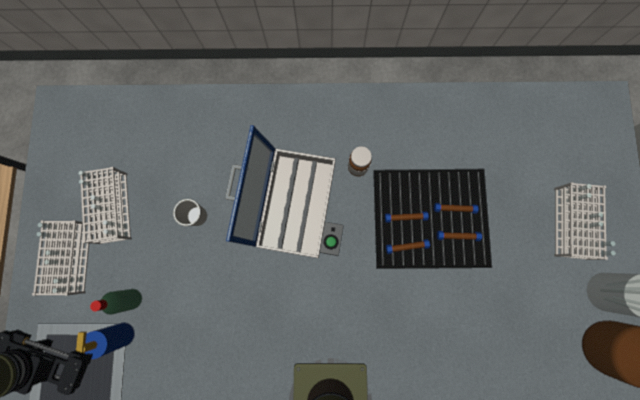

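View pics/side0.png

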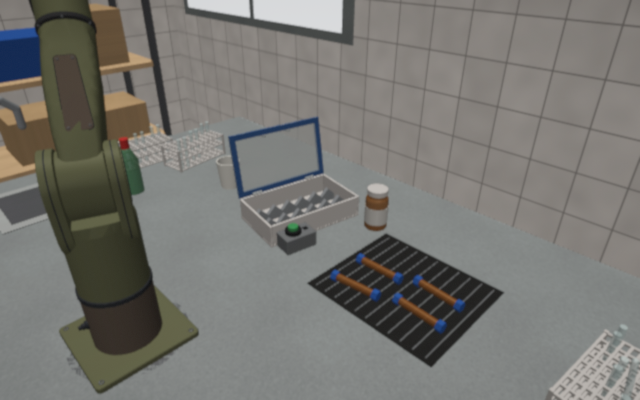

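The top view shows four columns on the mat, at about (407,217), (457,209), (409,246) and (460,236). The case is at about (297,203), the button at (331,241), the jar at (360,158) and the beaker at (187,212). The side view agrees.

```bash
cat > h.py <<'E'
from plant import *
import cv2,numpy as np
from scipy.spatial.transform import Rotation as R
def rays(n,uv):
    c=camera_model(n);K=c["camera_matrix"];T=c["world_from_camera"]
    uv=np.atleast_2d(uv).astype(float)
    d=np.c_[(uv[:,0]-K[0,2])/K[0,0],-(uv[:,1]-K[1,2])/K[1,1],-np.ones(len(uv))]
    return T[:3,3],d@T[:3,:3].T
def onplane(n,uv,z):
    o,d=rays(n,uv); return o+d*((z-o[2])/d[:,2])[:,None]
def cloud(n,d):
    v,u=np.mgrid[:400,:640]; o,r=rays(n,np.c_[u.ravel(),v.ravel()])
    return (o+r*d.ravel()[:,None]).reshape(400,640,3)
def hsv(p): return cv2.cvtColor(p,cv2.COLOR_RGB2HSV)
def columns(p,n="top",z=0.013,box=(370,165,495,272)):
    """amber barrels: centre on plane z and direction from the barrel mask"""
    h=hsv(p); m=cv2.inRange(h,(5,110,50),(22,255,255)); x0,y0,x1,y1=box
    k=np.zeros_like(m);k[y0:y1,x0:x1]=m[y0:y1,x0:x1]
    N,L,S,C=cv2.connectedComponentsWithStats(k); out=[]
    for i in range(1,N):
        if S[i,4]<40: continue
        v,u=np.nonzero(L==i); P=onplane(n,np.c_[u,v],z)[:,:2]; c=P.mean(0)
        w,V=np.linalg.eigh(np.cov((P-c).T)); a=V[:,1]*np.sign(V[1,1]); 
        out.append((c,np.degrees(np.arctan2(-a[0],a[1])),np.sqrt(12*w[::-1]),C[i]))
    return out  # yaw of jaw axis (deg, perpendicular to column axis)
def to(x,y,z,yaw,n,fing=None):
    """rows taking the tool, pointing down, to x,y,z with jaw axis at yaw (deg)"""
    s=get_state(); p=s["tool_pos"]; r=R.from_quat(s["eef_rot"])
    ax=r.as_matrix()[:,0]; cur=np.degrees(np.arctan2(ax[1],ax[0])); dy=(yaw-cur+90)%180-90
    goal=R.from_euler("z",cur+dy,degrees=True)*R.from_euler("x",np.pi)
    w=(r.inv()*goal).as_rotvec()/n; d=(np.array([x,y,z])-p)/n
    print("t",round(s["clock"],2),"pos",p.round(4),"yaw",round(cur,1),"turn",round(dy,1),"mm/row",(np.linalg.norm(d)*1e3).round(1),"tilt",np.round(r.as_matrix()[:,2],3),"open",round(s["opening"],3),"F",s["contact_force"].round(1))
    for i in range(n):
        print(dict(zip(["x","y","z","wx","wy","wz"],np.r_[(r.inv().apply(d))/.8,w/np.pi].round(4).tolist()))); r=r*R.from_rotvec(w)
E
python3 - <<'E'
from h import *
p=cv2.imread("pics/top0.png")[:,:,::-1].copy(); d=np.load("top0.npy")
for c in columns(p): print(c)
P=cloud("top",d); h=hsv(p); Z=P[...,2]
reg=np.zeros((400,640),bool); reg[140:265,235:350]=1
wh=(h[...,1]<60)&(h[...,2]>110)&reg
for lo,hi in((.058,.07),(.044,.053)):
    m=reg&(Z>lo)&(Z<hi)&(h[...,1]<80)
    print(lo,m.sum()); 
    r=cv2.minAreaRect(P[m][:,:2].astype(np.float32)); print(r)
for nm,a,b in(("green",(45,80,40),(85,255,255)),):
    m=(cv2.inRange(h,a,b)>0)&reg; v,u=np.nonzero(m); print(nm,u.mean(),v.mean(),len(u),np.median(P[m],0))
for nm,(u,v) in dict(jar=(360,155),beaker=(187,212)).items(): print(nm,P[v,u])
vis=np.zeros((400,640,3),np.uint8); vis[reg&(Z>.058)&(Z<.07)]=(0,0,255); vis[reg&(Z>.044)&(Z<.053)]=(0,255,0);vis[reg&(Z<.012)&(Z>.002)]=(255,0,0)
o=np.hstack([p[140:265,220:380,::-1],vis[140:265,220:380]]); cv2.imwrite("pics/c1.png",cv2.resize(o,None,fx=2.5,fy=2.5,interpolation=0))
E
```

```text
(array([ 0.54349722, -0.37987581]), np.float64(-2.2829863611633883), array([0.08911094, 0.01779189]), array([456.31818182, 207.76136364]))
(array([ 0.51793489, -0.2314053 ]), np.float64(3.780191030598489), array([0.09164375, 0.01721375]), array([406.76136364, 216.40909091]))
(array([ 0.46083539, -0.38536985]), np.float64(-0.35507086652795045), array([0.09115146, 0.01756074]), array([459.83870968, 235.49462366]))
(array([ 0.43029167, -0.23112921]), np.float64(7.801187910786917), array([0.09187846, 0.01770128]), array([407.78723404, 246.00531915]))
0.058 797
((0.5563232898712158, 0.07366084307432175), (0.22481831908226013, 0.3003719747066498), 80.41820526123047)
0.044 534
((0.5515856742858887, 0.06529403477907181), (0.22790129482746124, 0.2935571074485779), 80.30372619628906)
green 330.6363636363636 241.1818181818182 99 [ 0.4425207  -0.00461577  0.06508678]
jar [ 0.67634198 -0.08556624  0.12166382]
beaker [0.53235752 0.42540882 0.01904221]
```

View pics/c1.png

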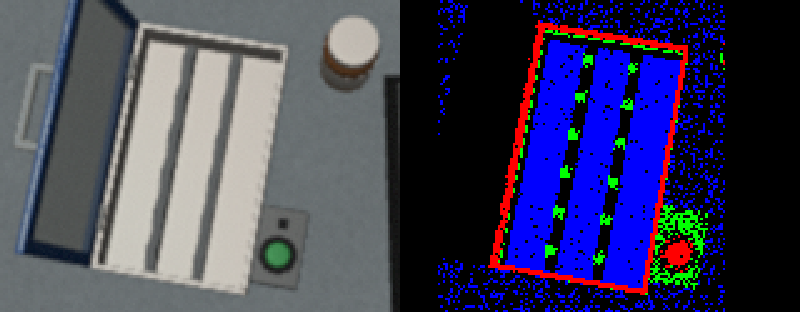

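The crop shows the rim as a clean rectangle and six ridge tops on each rail. Next I fit the case frame, leaving the button out.

Run:
```python
from h import *
p=cv2.imread("pics/top0.png")[:,:,::-1].copy(); d=np.load("top0.npy")
P=cloud("top",d); h=hsv(p); Z=P[...,2]
reg=np.zeros((400,640),bool); reg[140:265,235:350]=1
m=(reg&(Z>.058)&(Z<.07)).astype(np.uint8)
N,L,S,C=cv2.connectedComponentsWithStats(m); i=1+S[1:,4].argmax(); Q=P[L==i]
(c,sz,a)=cv2.minAreaRect(Q[:,:2].astype(np.float32)); print(c,sz,a)
yaw=a if sz[0]>sz[1] else a-90; yaw=(yaw+90)%180-90
for it in range(2):
    t=np.radians(yaw); ex=np.array([np.cos(t),np.sin(t)]); ey=np.array([-ex[1],ex[0]])
    q=(P[...,:2]-np.array(c))@np.c_[ex,ey]
    r=reg&(Z>.044)&(Z<.053)&(abs(q[...,0])<125)&(abs(q[...,1])<.05)
    N,L,S,C=cv2.connectedComponentsWithStats(r.astype(np.uint8),connectivity=8)
    pk=np.array([q[L==i].mean(0) for i in range(1,N) if S[i,4]>=4]); 
    print(yaw); print(pk.round(4).tolist())
    if it==0:
        sl=[np.polyfit(k[:,0],k[:,1],1) for k in (pk[pk[:,1]>0],pk[pk[:,1]<=0])]; print("rail fits",sl)
        yaw+=np.degrees(np.mean([s[0] for s in sl]))
c=np.array(c); pk=pk[abs(pk[:,0])<.14]
off=pk[:,1].mean(),pk[:,0].mean(); print("offset y,x",off)
np.savez("case.npz",c=c,yaw=yaw)
```

```text
(0.5563279986381531, 0.09595634788274765) (0.18001987040042877, 0.2921035587787628) 80.05447387695312
-9.945526123046875
[[0.14, 0.0416], [0.1403, 0.0236], [0.1398, 0.0052], [0.14, -0.0144], [0.1397, -0.037], [0.114, 0.0265], [0.1128, -0.0277], [0.0687, 0.0263], [0.0683, -0.03], [0.0226, 0.0271], [0.0222, -0.0303], [-0.0233, 0.028], [-0.0251, -0.0291], [-0.0699, 0.0266], [-0.0694, -0.0288], [-0.1153, 0.0277], [-0.1147, -0.029]]
rail fits [array([-0.01548268,  0.02657193]), array([ 0.01153578, -0.02866612])]
-10.058596492795981
[[0.1399, 0.0419], [0.1402, 0.0239], [0.1398, 0.0055], [0.14, -0.0141], [0.1398, -0.0367], [0.114, 0.0267], [0.1129, -0.0274], [0.0687, 0.0264], [0.0683, -0.0299], [0.0226, 0.0272], [0.0223, -0.0302], [-0.0234, 0.028], [-0.025, -0.0292], [-0.07, 0.0265], [-0.0693, -0.0289], [-0.1154, 0.0275], [-0.1146, -0.0292]]
offset y,x (np.float64(-0.0009984631592512877), np.float64(0.03440191094338954))
```

```bash
python3 -c "
from h import *
to(.45,.3,.36,7.8,8)"
```

```text
t 0.1 pos [0.1874 0.5956 0.2164] yaw 72.5 turn -64.7 mm/row 52.6 tilt [-0.    -0.002 -1.   ] open 0.999 F [-0.1 -0.7  0.7]
{'x': -0.0318, 'y': 0.053, 'z': -0.0224, 'wx': 0.0, 'wy': 0.0001, 'wz': 0.045}
{'x': -0.024, 'y': 0.0569, 'z': -0.0224, 'wx': 0.0, 'wy': 0.0001, 'wz': 0.045}
{'x': -0.0158, 'y': 0.0598, 'z': -0.0224, 'wx': 0.0, 'wy': 0.0001, 'wz': 0.045}
{'x': -0.0072, 'y': 0.0614, 'z': -0.0224, 'wx': 0.0, 'wy': 0.0001, 'wz': 0.045}
{'x': 0.0015, 'y': 0.0618, 'z': -0.0224, 'wx': 0.0, 'wy': 0.0001, 'wz': 0.045}
{'x': 0.0102, 'y': 0.0609, 'z': -0.0224, 'wx': 0.0, 'wy': 0.0001, 'wz': 0.045}
{'x': 0.0187, 'y': 0.0589, 'z': -0.0224, 'wx': 0.0, 'wy': 0.0001, 'wz': 0.045}
{'x': 0.0268, 'y': 0.0557, 'z': -0.0224, 'wx': 0.0, 'wy': 0.0001, 'wz': 0.045}
```

Request:
{"api": "apply_moves", "payload": {
  "series": [
    {"x": -0.032,"y": 0.053,"z": -0.03,"wz": 0.045,"fingers": 0.2},
    {"x": -0.024,"y": 0.057,"z": -0.03,"wz": 0.045,"fingers": 0.2},
    {"x": -0.016,"y": 0.06,"z": -0.022,"wz": 0.045,"fingers": 0.2},
    {"x": -0.007,"y": 0.061,"z": -0.022,"wz": 0.045,"fingers": 0.2},
    {"x": 0.0015,"y": 0.062,"z": -0.022,"wz": 0.045,"fingers": 0.2},
    {"x": 0.01,"y": 0.061,"z": -0.022,"wz": 0.045,"fingers": 0.2},
    {"x": 0.019,"y": 0.059,"z": -0.022,"wz": 0.045,"fingers": 0.2},
    {"x": 0.027,"y": 0.056,"z": -0.022,"wz": 0.045,"fingers": 0.2}
  ],
  "force": 20
}}

```text
schema error: expected keys x, y, z, wx, wy, wz, fingers
```

```bash
python3 -c "
from h import *
to(.43,-.231,.12,7.8,10)"
```

```text
t 0.1 pos [0.1874 0.5956 0.2164] yaw 72.5 turn -64.7 mm/row 86.7 tilt [-0.    -0.002 -1.   ] open 0.999 F [-0.1 -0.7  0.7]
{'x': -0.0895, 'y': 0.0599, 'z': 0.0122, 'wx': 0.0, 'wy': 0.0, 'wz': 0.036}
{'x': -0.0821, 'y': 0.0696, 'z': 0.0122, 'wx': 0.0, 'wy': 0.0, 'wz': 0.036}
{'x': -0.0738, 'y': 0.0784, 'z': 0.0122, 'wx': 0.0, 'wy': 0.0, 'wz': 0.036}
{'x': -0.0644, 'y': 0.0863, 'z': 0.0121, 'wx': 0.0, 'wy': 0.0, 'wz': 0.036}
{'x': -0.0543, 'y': 0.093, 'z': 0.0121, 'wx': 0.0, 'wy': 0.0, 'wz': 0.036}
{'x': -0.0435, 'y': 0.0985, 'z': 0.0121, 'wx': 0.0, 'wy': 0.0, 'wz': 0.036}
{'x': -0.0321, 'y': 0.1028, 'z': 0.0121, 'wx': 0.0, 'wy': 0.0, 'wz': 0.036}
{'x': -0.0203, 'y': 0.1058, 'z': 0.0121, 'wx': 0.0, 'wy': 0.0, 'wz': 0.036}
{'x': -0.0082, 'y': 0.1074, 'z': 0.0121, 'wx': 0.0, 'wy': 0.0, 'wz': 0.036}
{'x': 0.0039, 'y': 0.1076, 'z': 0.0121, 'wx': 0.0, 'wy': 0.0, 'wz': 0.036}
```

All the keys are required in every row.

Request:
{"api": "apply_moves", "payload": {
  "series": [
    {"x": -0.032,"y": 0.053,"z": -0.03,"wx": 0,"wy": 0,"wz": 0.045,"fingers": 0.2},
    {"x": -0.024,"y": 0.057,"z": -0.03,"wx": 0,"wy": 0,"wz": 0.045,"fingers": 0.2},
    {"x": -0.016,"y": 0.06,"z": -0.022,"wx": 0,"wy": 0,"wz": 0.045,"fingers": 0.2},
    {"x": -0.007,"y": 0.061,"z": -0.022,"wx": 0,"wy": 0,"wz": 0.045,"fingers": 0.2},
    {"x": 0.0015,"y": 0.062,"z": -0.022,"wx": 0,"wy": 0,"wz": 0.045,"fingers": 0.2},
    {"x": 0.01,"y": 0.061,"z": -0.022,"wx": 0,"wy": 0,"wz": 0.045,"fingers": 0.2},
    {"x": 0.019,"y": 0.059,"z": -0.022,"wx": 0,"wy": 0,"wz": 0.045,"fingers": 0.2},
    {"x": 0.027,"y": 0.056,"z": -0.022,"wx": 0,"wy": 0,"wz": 0.045,"fingers": 0.2}
  ],
  "force": 20
}}

```text
clock: 1.1
tool_pos: [0.4492, 0.2886, 0.37]
eef_rot: [0.999, 0.054, -0.004, 0.003]
contact_force: [0.1, 0.3, -0.6]
opening: 0.599
```

```bash
python3 -c "
from h import *
to(.46,-.1,.3,7.8,8)"
```

```text
t 1.1 pos [0.4492 0.2886 0.37  ] yaw 6.2 turn 1.6 mm/row 49.4 tilt [-0.008 -0.007 -1.   ] open 0.599 F [ 0.1  0.3 -0.6]
{'x': -0.0048, 'y': 0.0605, 'z': 0.0113, 'wx': 0.0002, 'wy': 0.0004, 'wz': -0.0011}
{'x': -0.005, 'y': 0.0605, 'z': 0.0113, 'wx': 0.0002, 'wy': 0.0004, 'wz': -0.0011}
{'x': -0.0052, 'y': 0.0605, 'z': 0.0112, 'wx': 0.0002, 'wy': 0.0004, 'wz': -0.0011}
{'x': -0.0054, 'y': 0.0605, 'z': 0.0112, 'wx': 0.0002, 'wy': 0.0004, 'wz': -0.0011}
{'x': -0.0057, 'y': 0.0604, 'z': 0.0111, 'wx': 0.0002, 'wy': 0.0004, 'wz': -0.0011}
{'x': -0.0059, 'y': 0.0604, 'z': 0.0111, 'wx': 0.0002, 'wy': 0.0004, 'wz': -0.0011}
{'x': -0.0061, 'y': 0.0604, 'z': 0.011, 'wx': 0.0002, 'wy': 0.0004, 'wz': -0.0011}
{'x': -0.0063, 'y': 0.0604, 'z': 0.011, 'wx': 0.0002, 'wy': 0.0004, 'wz': -0.0011}
```

Request:
{"api": "apply_moves", "payload": {
  "series": [
    {"x": -0.005,"y": 0.072,"z": 0.011,"wx": 0,"wy": 0,"wz": -0.001,"fingers": 0.2},
    {"x": -0.005,"y": 0.072,"z": 0.011,"wx": 0,"wy": 0,"wz": -0.001,"fingers": 0.2},
    {"x": -0.008,"y": 0.072,"z": 0.011,"wx": 0,"wy": 0,"wz": -0.001,"fingers": 0.2},
    {"x": -0.01,"y": 0.072,"z": 0.015,"wx": 0,"wy": 0,"wz": -0.001,"fingers": 0.2},
    {"x": -0.01,"y": 0.072,"z": 0.015,"wx": 0,"wy": 0,"wz": -0.001,"fingers": 0.2},
    {"x": -0.011,"y": 0.072,"z": 0.02,"wx": 0,"wy": 0,"wz": -0.001,"fingers": 0.2},
    {"x": -0.011,"y": 0.072,"z": 0.025,"wx": 0,"wy": 0,"wz": -0.001,"fingers": 0.2},
    {"x": -0.011,"y": 0.072,"z": 0.03,"wx": 0,"wy": 0,"wz": -0.001,"fingers": 0.2}
  ]
}}

```text
clock: 2.1
tool_pos: [0.449, -0.1864, 0.2615]
eef_rot: [0.998, 0.067, -0.0, 0.003]
contact_force: [0.6, -0.4, 0.0]
opening: 0.599
```

```bash
python3 -c "
from h import *
p,d=snapshot('top'); cv2.imwrite('pics/t1.png',p[:,:,::-1])
for c in columns(p): print(c)
to(.4303,-.2311,.04,7.8,5)"
```

```text
(array([ 0.51600417, -0.20502969]), np.float64(0.3389605925376511), array([0.04050464, 0.01773254]), array([397.90909091, 217.07792208]))
(array([ 0.42767119, -0.21312474]), np.float64(8.779400426665195), array([0.05448857, 0.01831956]), array([401.68421053, 246.9122807 ]))
t 2.15 pos [ 0.4456 -0.196   0.2593] yaw 7.0 turn 0.8 mm/row 44.5 tilt [-0.005 -0.011 -1.   ] open 0.599 F [-0.5 -5.7 -1.2]
{'x': -0.0045, 'y': 0.0077, 'z': 0.0549, 'wx': 0.0007, 'wy': 0.0004, 'wz': -0.0009}
{'x': -0.0046, 'y': 0.0078, 'z': 0.0549, 'wx': 0.0007, 'wy': 0.0004, 'wz': -0.0009}
{'x': -0.0047, 'y': 0.0079, 'z': 0.0549, 'wx': 0.0007, 'wy': 0.0004, 'wz': -0.0009}
{'x': -0.0048, 'y': 0.008, 'z': 0.0549, 'wx': 0.0007, 'wy': 0.0004, 'wz': -0.0009}
{'x': -0.0049, 'y': 0.0081, 'z': 0.0549, 'wx': 0.0007, 'wy': 0.0004, 'wz': -0.0009}
```

Request:
{"api": "apply_moves", "payload": {
  "series": [
    {"x": -0.0045,"y": 0.008,"z": 0.055,"wx": 0.0007,"wy": 0.0004,"wz": -0.001,"fingers": 0.2},
    {"x": -0.0045,"y": 0.008,"z": 0.055,"wx": 0.0007,"wy": 0.0004,"wz": -0.001,"fingers": 0.2},
    {"x": -0.0045,"y": 0.008,"z": 0.055,"wx": 0.0007,"wy": 0.0004,"wz": -0.001,"fingers": 0.2},
    {"x": -0.0045,"y": 0.008,"z": 0.055,"wx": 0.0007,"wy": 0.0004,"wz": -0.001,"fingers": 0.2},
    {"x": -0.0045,"y": 0.008,"z": 0.05,"wx": 0.0007,"wy": 0.0004,"wz": -0.001,"fingers": 0.2},
    {"x": 0,"y": 0,"z": 0,"wx": 0,"wy": 0,"wz": 0,"fingers": 0.2}
  ]
}}

```text
clock: 2.9
tool_pos: [0.4315, -0.2348, 0.0368]
eef_rot: [0.998, 0.066, 0.001, -0.0]
contact_force: [0.2, -1.0, 0.4]
opening: 0.6
```

```bash
python3 -c "
from h import *
p,d=snapshot('side'); cv2.imwrite('pics/s1.png',p[120:340,260:560,::-1].repeat(2,0).repeat(2,1))
to(.4303,-.2311,.005,7.8,2)"
```

```text
t 2.95 pos [ 0.4327 -0.2349  0.0382] yaw 7.6 turn 0.2 mm/row 16.8 tilt [ 0.004 -0.    -1.   ] open 0.602 F [ 0.9 -0.4  0.1]
{'x': -0.0013, 'y': -0.0026, 'z': 0.0207, 'wx': 0.0001, 'wy': -0.0007, 'wz': -0.0005}
{'x': -0.0012, 'y': -0.0026, 'z': 0.0208, 'wx': 0.0001, 'wy': -0.0007, 'wz': -0.0005}
```

View pics/s1.png

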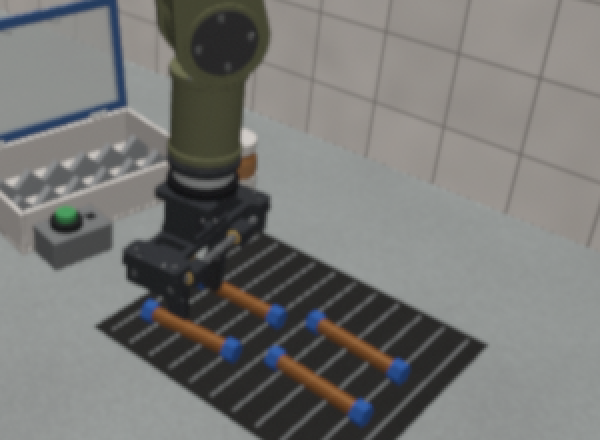

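The crop shows the fingers straddling the near-left column, which runs (150,310) to (232,350). The other three columns have not moved. I go down and grip.

Request:
{"api": "apply_moves", "payload": {
  "series": [
    {"x": -0.0013,"y": -0.0026,"z": 0.021,"wx": 0,"wy": -0.0007,"wz": -0.0005,"fingers": 0.2},
    {"x": -0.0013,"y": -0.0026,"z": 0.02,"wx": 0,"wy": 0,"wz": 0,"fingers": 0.2},
    {"x": 0,"y": 0,"z": 0,"wx": 0,"wy": 0,"wz": 0,"fingers": -1},
    {"x": 0,"y": 0,"z": 0,"wx": 0,"wy": 0,"wz": 0,"fingers": -1},
    {"x": 0,"y": 0,"z": 0,"wx": 0,"wy": 0,"wz": 0,"fingers": -1},
    {"x": 0,"y": 0,"z": 0,"wx": 0,"wy": 0,"wz": 0,"fingers": -1}
  ],
  "force": 25
}}

```text
clock: 3.7
tool_pos: [0.4352, -0.2306, 0.0095]
eef_rot: [0.998, 0.069, 0.006, 0.003]
contact_force: [-0.5, -0.0, 0.3]
opening: 0.169
```

```bash
python3 -c "
from h import *
to(.4657,.112,.25,-10,8)"
```

```text
t 3.7 pos [ 0.4352 -0.2306  0.0095] yaw 7.9 turn -17.9 mm/row 52.5 tilt [ 0.012 -0.005 -1.   ] open 0.169 F [-0.5 -0.   0.3]
{'x': 0.0125, 'y': -0.0521, 'z': -0.0378, 'wx': 0.0002, 'wy': -0.0005, 'wz': 0.0124}
{'x': 0.0104, 'y': -0.0526, 'z': -0.0378, 'wx': 0.0002, 'wy': -0.0005, 'wz': 0.0124}
{'x': 0.0083, 'y': -0.053, 'z': -0.0377, 'wx': 0.0002, 'wy': -0.0005, 'wz': 0.0124}
{'x': 0.0061, 'y': -0.0533, 'z': -0.0377, 'wx': 0.0002, 'wy': -0.0005, 'wz': 0.0124}
{'x': 0.004, 'y': -0.0535, 'z': -0.0377, 'wx': 0.0002, 'wy': -0.0005, 'wz': 0.0124}
{'x': 0.0018, 'y': -0.0536, 'z': -0.0377, 'wx': 0.0002, 'wy': -0.0005, 'wz': 0.0124}
{'x': -0.0003, 'y': -0.0537, 'z': -0.0376, 'wx': 0.0002, 'wy': -0.0005, 'wz': 0.0124}
{'x': -0.0025, 'y': -0.0537, 'z': -0.0376, 'wx': 0.0002, 'wy': -0.0005, 'wz': 0.0124}
```

Request:
{"api": "apply_moves", "payload": {
  "series": [
    {"x": 0,"y": 0,"z": -0.01,"wx": 0,"wy": 0,"wz": 0,"fingers": -1},
    {"x": 0,"y": 0,"z": -0.02,"wx": 0,"wy": 0,"wz": 0,"fingers": -1},
    {"x": 0,"y": 0,"z": -0.04,"wx": 0,"wy": 0,"wz": 0,"fingers": -1},
    {"x": 0,"y": 0,"z": -0.04,"wx": 0,"wy": 0,"wz": 0,"fingers": -1}
  ]
}}

```text
clock: 4.2
tool_pos: [0.433, -0.2299, 0.101]
eef_rot: [0.998, 0.068, 0.005, 0.002]
contact_force: [-0.1, 0.2, 0.9]
opening: 0.005
```

```bash
python3 -c "
from h import *
p,d=snapshot('side'); cv2.imwrite('pics/s2.png',p[100:320,260:560,::-1].repeat(2,0).repeat(2,1))
to(.4657,.112,.25,-10,8)"
```

```text
t 4.25 pos [ 0.4346 -0.2308  0.1044] yaw 7.8 turn -17.8 mm/row 46.7 tilt [ 0.015 -0.006 -1.   ] open 0.008 F [0.8 0.2 2.8]
{'x': 0.0124, 'y': -0.0522, 'z': -0.023, 'wx': 0.0002, 'wy': -0.0006, 'wz': 0.0124}
{'x': 0.0103, 'y': -0.0527, 'z': -0.023, 'wx': 0.0002, 'wy': -0.0006, 'wz': 0.0124}
{'x': 0.0082, 'y': -0.0531, 'z': -0.023, 'wx': 0.0002, 'wy': -0.0006, 'wz': 0.0124}
{'x': 0.0061, 'y': -0.0534, 'z': -0.0229, 'wx': 0.0002, 'wy': -0.0006, 'wz': 0.0124}
{'x': 0.004, 'y': -0.0536, 'z': -0.0229, 'wx': 0.0002, 'wy': -0.0006, 'wz': 0.0124}
{'x': 0.0019, 'y': -0.0537, 'z': -0.0229, 'wx': 0.0002, 'wy': -0.0006, 'wz': 0.0124}
{'x': -0.0003, 'y': -0.0538, 'z': -0.0228, 'wx': 0.0002, 'wy': -0.0006, 'wz': 0.0124}
{'x': -0.0024, 'y': -0.0537, 'z': -0.0228, 'wx': 0.0002, 'wy': -0.0006, 'wz': 0.0124}
```

View pics/s2.png

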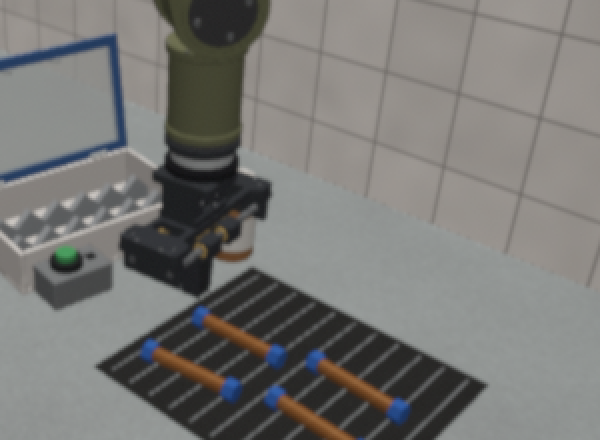

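```bash
cat >> h.py <<'E'
def proj(n,P):
    c=camera_model(n);K=c["camera_matrix"];T=c["world_from_camera"]
    q=(np.atleast_2d(P)-T[:3,3])@T[:3,:3]; return np.c_[K[0,2]+K[0,0]*q[:,0]/-q[:,2],K[1,2]-K[1,1]*q[:,1]/-q[:,2]]
E
python3 -c "
from h import *
s=get_state();print(s['tool_pos'],s['eef_rot'])
print('tcp side',proj('side',s['tool_pos']),'top',proj('top',s['tool_pos']))
p,d=snapshot('side')
for c in columns(p,'side',.013,(320,240,480,340)): print(c)
p,d=snapshot('top'); cv2.imwrite('pics/t2.png',p[150:290,300:500,::-1].repeat(3,0).repeat(3,1))
for c in columns(p): print(c)
print('side proj of top cols',proj('side',[[.5435,-.38,.013],[.518,-.2314,.013],[.461,-.385,.013],[.4303,-.2311,.013]]))
"
```

```text
[ 0.43458809 -0.23082012  0.10440317] [0.99763799 0.06824366 0.00706128 0.00337236]
tcp side [[357.74815067 252.24509854]] top [[414.79527254 242.98681145]]
(array([ 0.52027905, -0.22542282]), np.float64(0.521668798378091), array([0.08992728, 0.02735746]), array([377.88505747, 267.47126437]))
(array([ 0.43247277, -0.22589402]), np.float64(5.154949468165661), array([0.09018771, 0.02703157]), array([353.79867987, 284.14521452]))
(array([ 0.54643217, -0.37435793]), np.float64(-4.287459635406075), array([0.09074269, 0.02725527]), array([437.10429448, 292.08895706]))
(array([ 0.46382096, -0.3791734 ]), np.float64(-2.976846121375471), array([0.09067016, 0.02588391]), array([417.55068493, 311.32054795]))
(array([ 0.54284728, -0.40329833]), np.float64(-9.015253059753173), array([0.04376575, 0.01764469]), array([464.21428571, 207.95238095]))
(array([ 0.51661642, -0.21042527]), np.float64(3.2431920302112935), array([0.04978582, 0.01794325]), array([399.71717172, 216.86868687]))
(array([ 0.42836155, -0.21563713]), np.float64(9.479084437571125), array([0.0610172 , 0.01776081]), array([402.53174603, 246.67460317]))
side proj of top cols [[438.40106415 293.80634485]
 [379.11108791 268.91722977]
 [418.91221189 313.25123108]
 [354.7490862  285.57183136]]
```

View pics/t2.png

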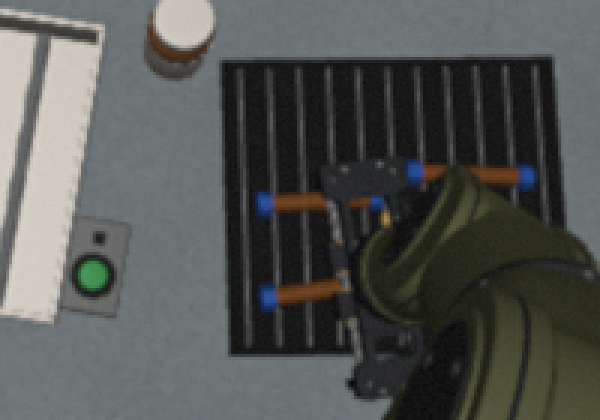

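Both cameras agree on the column positions, so the fingers closed too high. The z lag left the tip at 9.5 mm. I reopen and go deeper.

```bash
python3 -c "
from h import *
to(.4303,-.230,.003,7.8,4)"
```

```text
t 4.35 pos [ 0.4343 -0.2304  0.1014] yaw 7.9 turn -0.1 mm/row 24.6 tilt [ 0.013 -0.005 -1.   ] open 0.006 F [-0.7  0.5  0. ]
{'x': -0.0016, 'y': -0.0005, 'z': 0.0307, 'wx': 0.0005, 'wy': -0.001, 'wz': 0.0001}
{'x': -0.0015, 'y': -0.0005, 'z': 0.0307, 'wx': 0.0005, 'wy': -0.001, 'wz': 0.0001}
{'x': -0.0014, 'y': -0.0004, 'z': 0.0307, 'wx': 0.0005, 'wy': -0.001, 'wz': 0.0001}
{'x': -0.0013, 'y': -0.0004, 'z': 0.0307, 'wx': 0.0005, 'wy': -0.001, 'wz': 0.0001}
```

Request:
{"api": "apply_moves", "payload": {
  "series": [
    {"x": 0,"y": 0,"z": 0,"wx": 0.001,"wy": -0.002,"wz": 0,"fingers": 0.1},
    {"x": -0.0016,"y": 0,"z": 0,"wx": 0,"wy": -0.002,"wz": 0,"fingers": 0.1},
    {"x": -0.0016,"y": 0,"z": 0,"wx": 0,"wy": 0,"wz": 0,"fingers": 0.1},
    {"x": -0.002,"y": 0,"z": 0.02,"wx": 0,"wy": 0,"wz": 0,"fingers": 0.1},
    {"x": 0,"y": 0,"z": 0.035,"wx": 0,"wy": 0,"wz": 0,"fingers": 0.1},
    {"x": 0,"y": 0,"z": 0.035,"wx": 0,"wy": 0,"wz": 0,"fingers": 0.1},
    {"x": 0,"y": 0,"z": 0.025,"wx": 0,"wy": 0,"wz": 0,"fingers": 0.1},
    {"x": 0,"y": 0,"z": 0.008,"wx": 0,"wy": 0,"wz": 0,"fingers": 0.1}
  ]
}}

```text
clock: 5.35
tool_pos: [0.4276, -0.2306, -0.0028]
eef_rot: [0.998, 0.068, -0.003, 0.001]
contact_force: [0.7, -0.7, 0.4]
opening: 0.548
```

```bash
python3 -c "
from h import *
to(.4303,-.230,.003,7.8,1)
p,d=snapshot('side'); cv2.imwrite('pics/s3.png',p[200:320,300:460,::-1].repeat(4,0).repeat(4,1)); s=get_state()
q=s['tool_pos']; M=R.from_quat(s['eef_rot']).as_matrix(); print(q,s['opening'],proj('side',[q+M[:,0]*s['opening']*.044,q-M[:,0]*s['opening']*.044]))
"
```

```text
t 5.35 pos [ 0.4276 -0.2306 -0.0028] yaw 7.8 turn -0.0 mm/row 6.4 tilt [-0.006 -0.001 -1.   ] open 0.548 F [ 0.7 -0.7  0.4]
{'x': 0.0034, 'y': -0.0002, 'z': -0.0072, 'wx': 0.0002, 'wy': 0.0018, 'wz': 0.0003}
[ 0.42752649 -0.23057808 -0.00293309] 0.5547291712757603 [[359.30962676 285.93780122]
 [347.45540667 297.03212572]]
```

View pics/s3.png

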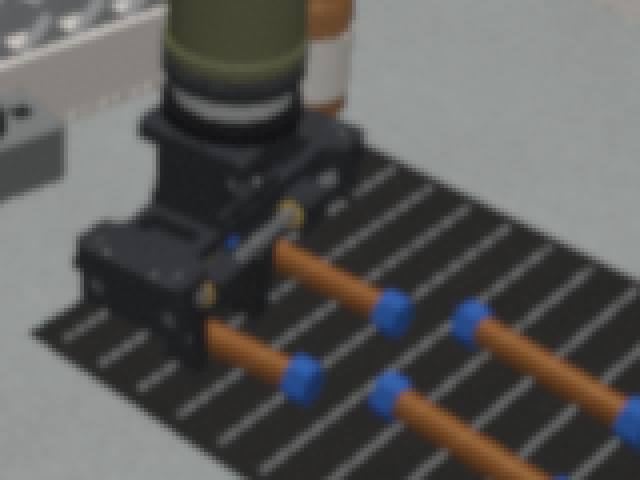

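The near fingertip shows at about (349,291), but its measured position projects to (347,297). The true tip is therefore higher than reported. I feel for the mat in small steps.

Request:
{"api": "apply_moves", "payload": {
  "series": [
    {"x": 0.002,"y": 0,"z": 0.006,"wx": 0,"wy": 0,"wz": 0,"fingers": 0.1},
    {"x": 0.002,"y": 0,"z": 0.004,"wx": 0,"wy": 0,"wz": 0,"fingers": 0.1}
  ]
}}

```text
clock: 5.65
tool_pos: [0.4313, -0.2305, -0.0105]
eef_rot: [0.998, 0.068, -0.002, 0.001]
contact_force: [0.3, -0.3, -0.3]
opening: 0.547
```

Request:
{"api": "apply_moves", "payload": {
  "series": [
    {"x": 0,"y": 0,"z": 0.002,"wx": 0,"wy": 0,"wz": 0,"fingers": -1},
    {"x": 0,"y": 0,"z": 0,"wx": 0,"wy": 0,"wz": 0,"fingers": -1},
    {"x": 0,"y": 0,"z": 0,"wx": 0,"wy": 0,"wz": 0,"fingers": -1},
    {"x": 0,"y": 0,"z": 0,"wx": 0,"wy": 0,"wz": 0,"fingers": -1},
    {"x": 0,"y": 0,"z": 0,"wx": 0,"wy": 0,"wz": 0,"fingers": -1}
  ]
}}

```text
clock: 6.28
tool_pos: [0.4321, -0.2307, -0.0112]
eef_rot: [0.998, 0.068, -0.002, 0.001]
contact_force: [0.7, 0.4, -0.8]
opening: 0.197
```

Request:
{"api": "apply_moves", "payload": {
  "series": [
    {"x": 0,"y": 0,"z": -0.02,"wx": 0,"wy": 0,"wz": 0,"fingers": -1},
    {"x": 0,"y": 0,"z": -0.04,"wx": 0,"wy": 0,"wz": 0,"fingers": -1},
    {"x": 0,"y": 0,"z": -0.05,"wx": 0,"wy": 0,"wz": 0,"fingers": -1},
    {"x": 0,"y": 0,"z": -0.06,"wx": 0,"wy": 0,"wz": 0,"fingers": -1},
    {"x": 0,"y": 0,"z": -0.06,"wx": 0,"wy": 0,"wz": 0,"fingers": -1},
    {"x": 0,"y": 0,"z": 0,"wx": 0,"wy": 0,"wz": 0,"fingers": -1}
  ]
}}

```text
clock: 7.02
tool_pos: [0.4321, -0.2299, 0.1828]
eef_rot: [0.998, 0.068, -0.0, 0.001]
contact_force: [-0.1, 0.7, -0.5]
opening: 0.195
```

```bash
python3 -c "
from h import *
p,d=snapshot('side'); cv2.imwrite('pics/s4.png',p[120:320,260:480,::-1].repeat(3,0).repeat(3,1)); s=get_state(); print(s['tool_pos'],s['opening'],s['contact_force'],proj('side',s['tool_pos']))
h=hsv(p);m=cv2.inRange(h,(105,120,70),(125,255,255));N,L,S,C=cv2.connectedComponentsWithStats(m);print([(C[i].round(1),S[i,4]) for i in range(1,N) if S[i,4]>15])
p,d=snapshot('top');h=hsv(p);m=cv2.inRange(h,(105,120,70),(125,255,255));m[:165]=0;m[:,:350]=0;N,L,S,C=cv2.connectedComponentsWithStats(m);print([(C[i].round(1),S[i,4]) for i in range(1,N) if S[i,4]>10])
to(.4657,.112,.25,-10,8)"
```

```text
[ 0.43100285 -0.22924392  0.1811587 ] 0.19333240135445667 [-0.55516205 -0.0188043  -0.43264963] [[357.74574778 223.00072235]]
[(array([27.4, 53.8]), np.int32(2703)), (array([269. , 147.7]), np.int32(706)), (array([282.1, 182.6]), np.int32(109)), (array([334.7, 204.9]), np.int32(31)), (array([381.2, 220.4]), np.int32(95)), (array([359. , 257.6]), np.int32(57)), (array([398. , 277.8]), np.int32(90)), (array([416.4, 279.5]), np.int32(67)), (array([396.3, 297.8]), np.int32(72)), (array([459.1, 305.3]), np.int32(103)), (array([440.3, 325.8]), np.int32(117))]
[(array([425.9, 215.8]), np.int32(30)), (array([387.7, 217.5]), np.int32(43)), (array([401.2, 246.1]), np.int32(64))]
t 7.12 pos [ 0.4302 -0.2288  0.1797] yaw 7.8 turn -17.8 mm/row 43.7 tilt [-0.006  0.    -1.   ] open 0.193 F [ 0.2 -0.5 -0.4]
{'x': 0.0127, 'y': -0.052, 'z': -0.011, 'wx': 0.0, 'wy': 0.0003, 'wz': 0.0124}
{'x': 0.0107, 'y': -0.0525, 'z': -0.011, 'wx': 0.0, 'wy': 0.0003, 'wz': 0.0124}
{'x': 0.0086, 'y': -0.0528, 'z': -0.011, 'wx': 0.0, 'wy': 0.0003, 'wz': 0.0124}
{'x': 0.0066, 'y': -0.0531, 'z': -0.011, 'wx': 0.0, 'wy': 0.0003, 'wz': 0.0124}
{'x': 0.0045, 'y': -0.0533, 'z': -0.011, 'wx': 0.0, 'wy': 0.0003, 'wz': 0.0124}
{'x': 0.0024, 'y': -0.0535, 'z': -0.011, 'wx': 0.0, 'wy': 0.0003, 'wz': 0.0124}
{'x': 0.0004, 'y': -0.0535, 'z': -0.011, 'wx': 0.0, 'wy': 0.0003, 'wz': 0.0124}
{'x': -0.0017, 'y': -0.0535, 'z': -0.011, 'wx': 0.0, 'wy': 0.0003, 'wz': 0.0124}
```

View pics/s4.png

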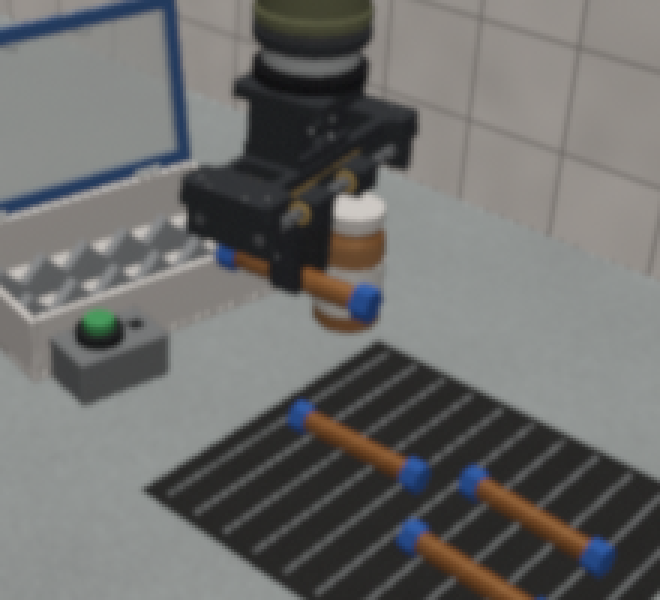

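The column is held level and gripped mid-barrel, with caps at crop (228,258) and (365,300). On the mat its axis sat 24 mm above the reported TCP z. I use that relation for placing, so cradled means a reported z of about 0.015.

Request:
{"api": "apply_moves", "payload": {
  "series": [
    {"x": 0.013,"y": -0.052,"z": -0.011,"wx": 0,"wy": 0,"wz": 0.0125,"fingers": -1},
    {"x": 0.011,"y": -0.0525,"z": -0.011,"wx": 0,"wy": 0,"wz": 0.0125,"fingers": -1},
    {"x": 0.009,"y": -0.053,"z": -0.011,"wx": 0,"wy": 0,"wz": 0.0125,"fingers": -1},
    {"x": 0.007,"y": -0.053,"z": -0.011,"wx": 0,"wy": 0,"wz": 0.0125,"fingers": -1},
    {"x": 0.0045,"y": -0.053,"z": 0,"wx": 0,"wy": 0,"wz": 0.0125,"fingers": -1},
    {"x": 0.0025,"y": -0.0535,"z": 0,"wx": 0,"wy": 0,"wz": 0.0125,"fingers": -1},
    {"x": 0,"y": -0.0535,"z": 0.011,"wx": 0,"wy": 0,"wz": 0.0125,"fingers": -1},
    {"x": -0.0015,"y": -0.0535,"z": 0.011,"wx": 0,"wy": 0,"wz": 0.0125,"fingers": -1}
  ]
}}

```text
clock: 8.12
tool_pos: [0.462, 0.1183, 0.1874]
eef_rot: [0.995, -0.099, -0.014, 0.003]
contact_force: [0.5, -0.2, -1.0]
opening: 0.196
```

```bash
python3 -c "
from h import *
to(.4675,.1124,.06,-10,4)"
```

```text
t 8.12 pos [0.462  0.1183 0.1874] yaw -11.3 turn 1.3 mm/row 31.9 tilt [-0.029 -0.002 -1.   ] open 0.196 F [ 0.5 -0.2 -1. ]
{'x': 0.0032, 'y': 0.0011, 'z': 0.0397, 'wx': 0.0006, 'wy': 0.0023, 'wz': -0.0018}
{'x': 0.0029, 'y': 0.0012, 'z': 0.0398, 'wx': 0.0006, 'wy': 0.0023, 'wz': -0.0018}
{'x': 0.0026, 'y': 0.0013, 'z': 0.0398, 'wx': 0.0006, 'wy': 0.0023, 'wz': -0.0018}
{'x': 0.0023, 'y': 0.0014, 'z': 0.0398, 'wx': 0.0006, 'wy': 0.0023, 'wz': -0.0018}
```

Request:
{"api": "apply_moves", "payload": {
  "series": [
    {"x": 0.003,"y": 0.001,"z": 0.036,"wx": 0.0006,"wy": 0.0025,"wz": -0.002,"fingers": -1},
    {"x": 0.003,"y": 0.001,"z": 0.036,"wx": 0.0006,"wy": 0.0025,"wz": -0.002,"fingers": -1},
    {"x": 0.0025,"y": 0.001,"z": 0.036,"wx": 0.0006,"wy": 0.0025,"wz": -0.002,"fingers": -1},
    {"x": 0,"y": 0,"z": 0.025,"wx": 0,"wy": 0,"wz": 0,"fingers": -1},
    {"x": 0,"y": 0,"z": 0,"wx": 0,"wy": 0,"wz": 0,"fingers": -1}
  ]
}}

```text
clock: 8.75
tool_pos: [0.4592, 0.1187, 0.0703]
eef_rot: [0.996, -0.084, -0.01, 0.003]
contact_force: [-0.4, -0.7, -1.0]
opening: 0.192
```

```bash
python3 -c "
from h import *
p,d=snapshot('side'); cv2.imwrite('pics/s5.png',p[100:280,210:410,::-1].repeat(3,0).repeat(3,1))
to(.4675,.1124,.017,-10,3)"
```

```text
t 8.8 pos [0.4597 0.1188 0.071 ] yaw -9.6 turn -0.4 mm/row 18.3 tilt [-0.019 -0.004 -1.   ] open 0.195 F [ 0.  -0.2 -0.3]
{'x': 0.0041, 'y': 0.0019, 'z': 0.0225, 'wx': 0.0008, 'wy': 0.0019, 'wz': 0.0007}
{'x': 0.0039, 'y': 0.002, 'z': 0.0225, 'wx': 0.0008, 'wy': 0.0019, 'wz': 0.0007}
{'x': 0.0038, 'y': 0.002, 'z': 0.0225, 'wx': 0.0008, 'wy': 0.0019, 'wz': 0.0007}
```

View pics/s5.png

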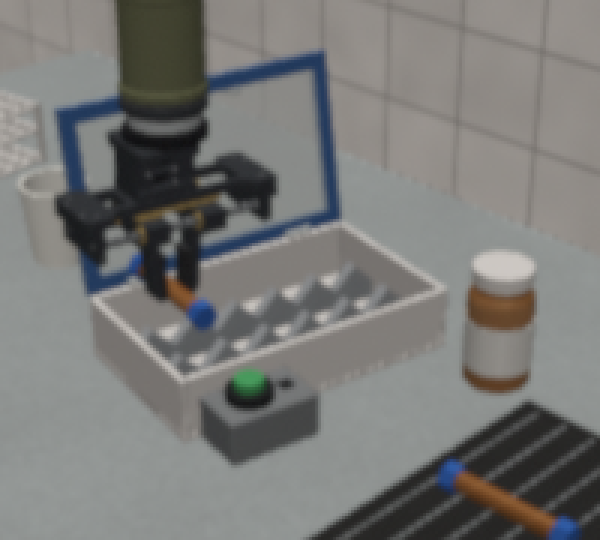

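The column is held above the first groove, in line with it. I lower it.

Request:
{"api": "apply_moves", "payload": {
  "series": [
    {"x": 0.006,"y": 0.004,"z": 0.0,"wx": 0.001,"wy": 0.003,"wz": 0.001,"fingers": -1},
    {"x": 0.004,"y": 0.003,"z": 0.02,"wx": 0.001,"wy": 0.002,"wz": 0.0,"fingers": -1},
    {"x": 0.002,"y": 0.002,"z": 0.02,"wx": 0,"wy": 0,"wz": 0,"fingers": -1},
    {"x": 0,"y": 0,"z": 0.008,"wx": 0,"wy": 0,"wz": 0,"fingers": -1}
  ]
}}

```text
clock: 9.3
tool_pos: [0.4711, 0.1089, 0.0346]
eef_rot: [0.996, -0.086, 0.003, -0.0]
contact_force: [0.6, -0.2, -0.7]
opening: 0.196
```

```bash
python3 -c "
from h import *
to(.4675,.1124,.015,-10,2)"
```

```text
t 9.3 pos [0.4711 0.1089 0.0346] yaw -9.9 turn -0.1 mm/row 10.1 tilt [ 0.006 -0.    -1.   ] open 0.196 F [ 0.6 -0.2 -0.7]
{'x': -0.0026, 'y': -0.0017, 'z': 0.0122, 'wx': -0.0001, 'wy': -0.0009, 'wz': 0.0004}
{'x': -0.0026, 'y': -0.0017, 'z': 0.0122, 'wx': -0.0001, 'wy': -0.0009, 'wz': 0.0004}
```

Request:
{"api": "apply_moves", "payload": {
  "series": [
    {"x": -0.0026,"y": -0.002,"z": 0.012,"wx": 0,"wy": -0.001,"wz": 0,"fingers": -1},
    {"x": -0.002,"y": -0.002,"z": 0.011,"wx": 0,"wy": 0,"wz": 0,"fingers": -1},
    {"x": 0,"y": 0,"z": 0.002,"wx": 0,"wy": 0,"wz": 0,"fingers": -1}
  ]
}}

```text
clock: 9.68
tool_pos: [0.4681, 0.1133, 0.0149]
eef_rot: [0.996, -0.086, 0.002, -0.001]
contact_force: [-3.9, -0.9, 20.4]
opening: 0.193
```

```bash
python3 -c "
from h import *
p,d=snapshot('side'); cv2.imwrite('pics/s6.png',p[130:260,210:370,::-1].repeat(4,0).repeat(4,1))
to(.4675,.1124,.015,-10,1)"
```

```text
t 9.72 pos [0.468  0.1132 0.0151] yaw -9.9 turn -0.1 mm/row 1.0 tilt [ 0.003  0.001 -1.   ] open 0.193 F [-1.6  0.1  7.7]
{'x': -0.0004, 'y': 0.0011, 'z': 0.0001, 'wx': -0.0005, 'wy': -0.001, 'wz': 0.0008}
```

View pics/s6.png

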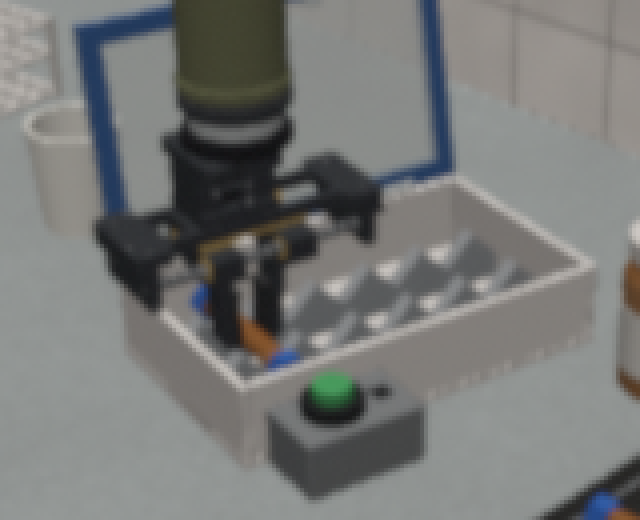

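It touches down at z 0.0149, as predicted, with a 20 N peak, and it lies in the notch. I release and rise, then go to column B.

Request:
{"api": "apply_moves", "payload": {
  "series": [
    {"x": 0,"y": 0,"z": 0,"wx": 0,"wy": 0,"wz": 0,"fingers": -0.25},
    {"x": 0,"y": 0,"z": 0,"wx": 0,"wy": 0,"wz": 0,"fingers": -0.25},
    {"x": 0,"y": 0,"z": -0.03,"wx": 0,"wy": 0,"wz": 0,"fingers": -0.25},
    {"x": 0,"y": 0,"z": -0.06,"wx": 0,"wy": 0,"wz": 0,"fingers": -0.1},
    {"x": 0,"y": 0,"z": -0.07,"wx": 0,"wy": 0,"wz": 0,"fingers": 0.1},
    {"x": 0,"y": 0.03,"z": -0.05,"wx": 0,"wy": 0,"wz": 0,"fingers": 0.1}
  ]
}}

```text
clock: 10.48
tool_pos: [0.4624, 0.0914, 0.1846]
eef_rot: [0.996, -0.084, -0.001, -0.001]
contact_force: [-0.2, -0.3, -0.9]
opening: 0.548
```

```bash
python3 -c "
from h import *
to(.519,-.231,.15,3.8,8)"
```

```text
t 10.47 pos [0.4624 0.0914 0.1846] yaw -9.6 turn 13.4 mm/row 41.1 tilt [-0.002  0.001 -1.   ] open 0.548 F [-0.2 -0.3 -0.9]
{'x': 0.0171, 'y': 0.0482, 'z': 0.0053, 'wx': -0.0001, 'wy': 0.0001, 'wz': -0.0093}
{'x': 0.0157, 'y': 0.0487, 'z': 0.0053, 'wx': -0.0001, 'wy': 0.0001, 'wz': -0.0093}
{'x': 0.0143, 'y': 0.0491, 'z': 0.0053, 'wx': -0.0001, 'wy': 0.0001, 'wz': -0.0093}
{'x': 0.0128, 'y': 0.0495, 'z': 0.0054, 'wx': -0.0001, 'wy': 0.0001, 'wz': -0.0093}
{'x': 0.0114, 'y': 0.0499, 'z': 0.0054, 'wx': -0.0001, 'wy': 0.0001, 'wz': -0.0093}
{'x': 0.0099, 'y': 0.0502, 'z': 0.0054, 'wx': -0.0001, 'wy': 0.0001, 'wz': -0.0093}
{'x': 0.0085, 'y': 0.0504, 'z': 0.0054, 'wx': -0.0001, 'wy': 0.0001, 'wz': -0.0093}
{'x': 0.007, 'y': 0.0507, 'z': 0.0054, 'wx': -0.0001, 'wy': 0.0001, 'wz': -0.0093}
```

Request:
{"api": "apply_moves", "payload": {
  "series": [
    {"x": 0.017,"y": 0.048,"z": 0,"wx": 0,"wy": 0,"wz": -0.0093,"fingers": 0.1},
    {"x": 0.0155,"y": 0.049,"z": 0,"wx": 0,"wy": 0,"wz": -0.0093,"fingers": 0.1},
    {"x": 0.0145,"y": 0.049,"z": 0,"wx": 0,"wy": 0,"wz": -0.0093,"fingers": 0.1},
    {"x": 0.013,"y": 0.0495,"z": 0.005,"wx": 0,"wy": 0,"wz": -0.0093,"fingers": 0.1},
    {"x": 0.0115,"y": 0.05,"z": 0.01,"wx": 0,"wy": 0,"wz": -0.0093,"fingers": 0.1},
    {"x": 0.01,"y": 0.05,"z": 0.015,"wx": 0,"wy": 0,"wz": -0.0093,"fingers": 0.1},
    {"x": 0.0085,"y": 0.05,"z": 0.02,"wx": 0,"wy": 0,"wz": -0.0093,"fingers": 0.1},
    {"x": 0.007,"y": 0.045,"z": 0.02,"wx": 0,"wy": 0,"wz": -0.0093,"fingers": 0.1}
  ]
}}

```text
clock: 11.48
tool_pos: [0.5264, -0.232, 0.1305]
eef_rot: [0.999, 0.041, 0.005, -0.002]
contact_force: [0.6, 0.2, 0.0]
opening: 0.546
```

```bash
python3 -c "
from h import *
p,d=snapshot('side'); cv2.imwrite('pics/s7.png',p[:,:,::-1])
for c in columns(p,'side',.013,(320,240,480,340)): print(c)
to(.519,-.231,.04,3.8,3)"
```

```text
(array([ 0.52038479, -0.22526278]), np.float64(0.5734755062405538), array([0.08982278, 0.02790412]), array([377.86037736, 267.42264151]))
(array([ 0.5463898 , -0.37428911]), np.float64(-4.271941383980471), array([0.09080457, 0.0271552 ]), array([437.06769231, 292.08307692]))
(array([ 0.46382388, -0.3790959 ]), np.float64(-3.0766687160939634), array([0.0905338 , 0.02587627]), array([417.52054795, 311.30136986]))
t 11.53 pos [ 0.5257 -0.2385  0.1289] yaw 4.4 turn -0.6 mm/row 29.8 tilt [ 0.009 -0.002 -1.   ] open 0.551 F [ 2.3 -4.9 -1.3]
{'x': -0.0029, 'y': -0.0034, 'z': 0.037, 'wx': 0.0002, 'wy': -0.001, 'wz': 0.0011}
{'x': -0.0028, 'y': -0.0034, 'z': 0.037, 'wx': 0.0002, 'wy': -0.001, 'wz': 0.0011}
{'x': -0.0027, 'y': -0.0033, 'z': 0.037, 'wx': 0.0002, 'wy': -0.001, 'wz': 0.0011}
```

Columns have not moved. Descend on B.

Request:
{"api": "apply_moves", "payload": {
  "series": [
    {"x": -0.003,"y": -0.0035,"z": 0.03,"wx": 0,"wy": -0.001,"wz": 0.001,"fingers": 0.1},
    {"x": -0.003,"y": -0.0035,"z": 0.035,"wx": 0,"wy": -0.001,"wz": 0.001,"fingers": 0.1},
    {"x": -0.003,"y": -0.0035,"z": 0.035,"wx": 0,"wy": -0.001,"wz": 0.001,"fingers": 0.1},
    {"x": 0,"y": 0,"z": 0.03,"wx": 0,"wy": 0,"wz": 0,"fingers": 0.1},
    {"x": 0,"y": 0,"z": 0.0,"wx": 0,"wy": 0,"wz": 0,"fingers": 0.1}
  ]
}}

```text
clock: 12.15
tool_pos: [0.518, -0.2325, 0.021]
eef_rot: [1.0, 0.031, -0.0, 0.002]
contact_force: [-0.8, -1.2, -1.0]
opening: 0.554
```

```bash
python3 -c "
from h import *
to(.519,-.231,-.011,3.8,2)"
```

```text
t 12.15 pos [ 0.518  -0.2325  0.021 ] yaw 3.6 turn 0.2 mm/row 16.0 tilt [-0.001 -0.003 -1.   ] open 0.554 F [-0.8 -1.2 -1. ]
{'x': 0.0007, 'y': -0.001, 'z': 0.02, 'wx': 0.0005, 'wy': 0.0001, 'wz': -0.0006}
{'x': 0.0007, 'y': -0.0009, 'z': 0.02, 'wx': 0.0005, 'wy': 0.0001, 'wz': -0.0006}
```

Request:
{"api": "apply_moves", "payload": {
  "series": [
    {"x": 0.0007,"y": -0.001,"z": 0.02,"wx": 0.0005,"wy": 0,"wz": 0,"fingers": 0.1},
    {"x": 0.0007,"y": -0.001,"z": 0.019,"wx": 0,"wy": 0,"wz": 0,"fingers": 0.1},
    {"x": 0,"y": 0,"z": 0.003,"wx": 0,"wy": 0,"wz": 0,"fingers": 0.1},
    {"x": 0,"y": 0,"z": 0,"wx": 0,"wy": 0,"wz": 0,"fingers": -1},
    {"x": 0,"y": 0,"z": 0,"wx": 0,"wy": 0,"wz": 0,"fingers": -1},
    {"x": 0,"y": 0,"z": 0,"wx": 0,"wy": 0,"wz": 0,"fingers": -1},
    {"x": 0,"y": 0,"z": 0,"wx": 0,"wy": 0,"wz": 0,"fingers": -1},
    {"x": 0,"y": 0,"z": 0,"wx": 0,"wy": 0,"wz": 0,"fingers": -1}
  ]
}}

```text
clock: 13.15
tool_pos: [0.5211, -0.2316, -0.012]
eef_rot: [1.0, 0.031, 0.002, 0.002]
contact_force: [-0.3, -0.0, -1.0]
opening: 0.195
```

Request:
{"api": "apply_moves", "payload": {
  "series": [
    {"x": 0,"y": 0,"z": -0.02,"wx": 0,"wy": 0,"wz": 0,"fingers": -1},
    {"x": 0,"y": 0,"z": -0.05,"wx": 0,"wy": 0,"wz": 0,"fingers": -1},
    {"x": 0,"y": 0,"z": -0.06,"wx": 0,"wy": 0,"wz": 0,"fingers": -1},
    {"x": 0,"y": -0.02,"z": -0.06,"wx": 0,"wy": 0,"wz": 0,"fingers": -1},
    {"x": 0,"y": -0.03,"z": -0.05,"wx": 0,"wy": 0,"wz": 0,"fingers": -1}
  ]
}}

```text
clock: 13.78
tool_pos: [0.516, -0.1918, 0.1867]
eef_rot: [1.0, 0.029, 0.001, 0.002]
contact_force: [1.1, 1.2, -0.8]
opening: 0.199
```

```bash
python3 -c "
from h import *
to(.5128,.1044,.17,-10,7)"
```

```text
t 13.78 pos [ 0.516  -0.1918  0.1867] yaw 3.3 turn -13.3 mm/row 42.4 tilt [ 0.001 -0.003 -1.   ] open 0.199 F [ 1.1  1.2 -0.8]
{'x': 0.0025, 'y': -0.0529, 'z': 0.0028, 'wx': 0.0001, 'wy': -0.0001, 'wz': 0.0106}
{'x': 0.0007, 'y': -0.0529, 'z': 0.0028, 'wx': 0.0001, 'wy': -0.0001, 'wz': 0.0106}
{'x': -0.001, 'y': -0.0529, 'z': 0.0029, 'wx': 0.0001, 'wy': -0.0001, 'wz': 0.0106}
{'x': -0.0028, 'y': -0.0528, 'z': 0.0029, 'wx': 0.0001, 'wy': -0.0001, 'wz': 0.0106}
{'x': -0.0045, 'y': -0.0527, 'z': 0.0029, 'wx': 0.0001, 'wy': -0.0001, 'wz': 0.0106}
{'x': -0.0063, 'y': -0.0525, 'z': 0.0029, 'wx': 0.0001, 'wy': -0.0001, 'wz': 0.0106}
{'x': -0.008, 'y': -0.0523, 'z': 0.003, 'wx': 0.0001, 'wy': -0.0001, 'wz': 0.0106}
```

Request:
{"api": "apply_moves", "payload": {
  "series": [
    {"x": 0.0025,"y": -0.053,"z": 0.003,"wx": 0,"wy": 0,"wz": 0.0105,"fingers": -1},
    {"x": 0.0007,"y": -0.053,"z": 0.003,"wx": 0,"wy": 0,"wz": 0.0105,"fingers": -1},
    {"x": -0.001,"y": -0.053,"z": 0.003,"wx": 0,"wy": 0,"wz": 0.0105,"fingers": -1},
    {"x": -0.003,"y": -0.053,"z": 0.003,"wx": 0,"wy": 0,"wz": 0.0105,"fingers": -1},
    {"x": -0.0045,"y": -0.0525,"z": 0.003,"wx": 0,"wy": 0,"wz": 0.0105,"fingers": -1},
    {"x": -0.0065,"y": -0.0525,"z": 0.003,"wx": 0,"wy": 0,"wz": 0.0105,"fingers": -1},
    {"x": -0.008,"y": -0.05,"z": 0.003,"wx": 0,"wy": 0,"wz": 0.0105,"fingers": -1},
    {"x": 0,"y": 0,"z": 0,"wx": 0,"wy": 0,"wz": 0,"fingers": -1}
  ]
}}

```text
clock: 14.78
tool_pos: [0.5153, 0.1141, 0.1808]
eef_rot: [0.996, -0.089, 0.009, -0.001]
contact_force: [-0.0, -0.1, 0.1]
opening: 0.196
```

```bash
python3 -c "
from h import *
to(.5128,.1044,.06,-10,3)"
```

```text
t 14.78 pos [0.5153 0.1141 0.1808] yaw -10.3 turn 0.3 mm/row 40.4 tilt [ 0.019  0.    -1.   ] open 0.196 F [-0.  -0.1  0.1]
{'x': -0.0013, 'y': 0.0043, 'z': 0.0503, 'wx': -0.0004, 'wy': -0.002, 'wz': -0.0005}
{'x': -0.001, 'y': 0.0043, 'z': 0.0503, 'wx': -0.0004, 'wy': -0.002, 'wz': -0.0005}
{'x': -0.0006, 'y': 0.0042, 'z': 0.0503, 'wx': -0.0004, 'wy': -0.002, 'wz': -0.0005}
```

Request:
{"api": "apply_moves", "payload": {
  "series": [
    {"x": -0.001,"y": 0.004,"z": 0.045,"wx": 0,"wy": -0.002,"wz": 0,"fingers": -1},
    {"x": -0.001,"y": 0.004,"z": 0.045,"wx": 0,"wy": -0.002,"wz": 0,"fingers": -1},
    {"x": -0.0005,"y": 0.004,"z": 0.045,"wx": 0,"wy": -0.002,"wz": 0,"fingers": -1},
    {"x": 0,"y": 0,"z": 0,"wx": 0,"wy": 0,"wz": 0,"fingers": -1},
    {"x": 0,"y": 0,"z": 0,"wx": 0,"wy": 0,"wz": 0,"fingers": -1}
  ]
}}

```text
clock: 15.4
tool_pos: [0.5162, 0.1016, 0.076]
eef_rot: [0.996, -0.091, 0.004, -0.003]
contact_force: [0.8, -0.3, -0.6]
opening: 0.191
```

```bash
python3 -c "
from h import *
to(.5128,.1044,.016,-10,3)"
```

```text
t 15.4 pos [0.5162 0.1016 0.076 ] yaw -10.4 turn 0.4 mm/row 20.1 tilt [ 0.009  0.004 -1.   ] open 0.191 F [ 0.8 -0.3 -0.6]
{'x': -0.0018, 'y': -0.0007, 'z': 0.025, 'wx': -0.0006, 'wy': -0.0008, 'wz': -0.0008}
{'x': -0.0017, 'y': -0.0008, 'z': 0.025, 'wx': -0.0006, 'wy': -0.0008, 'wz': -0.0008}
{'x': -0.0017, 'y': -0.0008, 'z': 0.025, 'wx': -0.0006, 'wy': -0.0008, 'wz': -0.0008}
```

Request:
{"api": "apply_moves", "payload": {
  "series": [
    {"x": -0.0018,"y": -0.001,"z": 0.025,"wx": -0.0006,"wy": -0.001,"wz": -0.001,"fingers": -1},
    {"x": -0.0018,"y": -0.001,"z": 0.025,"wx": -0.0006,"wy": -0.001,"wz": -0.001,"fingers": -1},
    {"x": -0.0015,"y": -0.001,"z": 0.014,"wx": -0.0006,"wy": -0.001,"wz": 0,"fingers": -1},
    {"x": 0,"y": 0,"z": 0,"wx": 0,"wy": 0,"wz": 0,"fingers": -1}
  ]
}}

```text
clock: 15.9
tool_pos: [0.5179, 0.1051, 0.0303]
eef_rot: [0.996, -0.088, 0.005, -0.001]
contact_force: [0.2, -0.4, -1.5]
opening: 0.193
```

```bash
python3 -c "
from h import *
to(.5128,.1044,.015,-10,1)"
```

```text
t 15.9 pos [0.5179 0.1051 0.0303] yaw -10.1 turn 0.1 mm/row 16.1 tilt [ 0.01   0.002 -1.   ] open 0.193 F [ 0.2 -0.4 -1.5]
{'x': -0.0063, 'y': 0.0021, 'z': 0.0191, 'wx': -0.0012, 'wy': -0.003, 'wz': -0.0004}
```

Request:
{"api": "apply_moves", "payload": {
  "series": [
    {"x": -0.007,"y": 0.001,"z": 0.006,"wx": 0,"wy": -0.003,"wz": 0,"fingers": -1},
    {"x": -0.003,"y": 0,"z": 0.008,"wx": 0,"wy": -0.002,"wz": 0,"fingers": -1},
    {"x": 0,"y": 0,"z": 0.005,"wx": 0,"wy": 0,"wz": 0,"fingers": -1}
  ]
}}

```text
clock: 16.27
tool_pos: [0.5107, 0.106, 0.0162]
eef_rot: [0.996, -0.088, -0.002, -0.003]
contact_force: [-0.6, 1.0, -1.1]
opening: 0.194
```

```bash
python3 -c "
from h import *
to(.5128,.1044,.015,-10,1)"
```

```text
t 16.27 pos [0.5107 0.106  0.0162] yaw -10.1 turn 0.1 mm/row 2.9 tilt [-0.003  0.005 -1.   ] open 0.194 F [-0.6  1.  -1.1]
{'x': 0.0029, 'y': 0.0015, 'z': 0.0015, 'wx': -0.0015, 'wy': 0.0014, 'wz': -0.0004}
```

Close enough: it drops about 2 mm into the V. I release and rise.

Request:
{"api": "apply_moves", "payload": {
  "series": [
    {"x": 0.002,"y": 0.001,"z": 0.002,"wx": 0,"wy": 0,"wz": 0,"fingers": -1},
    {"x": 0,"y": 0,"z": 0,"wx": 0,"wy": 0,"wz": 0,"fingers": -0.25},
    {"x": 0,"y": 0,"z": 0,"wx": 0,"wy": 0,"wz": 0,"fingers": -0.25},
    {"x": 0,"y": 0,"z": -0.03,"wx": 0,"wy": 0,"wz": 0,"fingers": -0.25},
    {"x": 0,"y": 0,"z": -0.06,"wx": 0,"wy": 0,"wz": 0,"fingers": -0.2},
    {"x": 0,"y": 0,"z": -0.07,"wx": 0,"wy": 0,"wz": 0,"fingers": 0.1},
    {"x": 0,"y": 0.03,"z": -0.05,"wx": 0,"wy": 0,"wz": 0,"fingers": 0.1}
  ]
}}

```text
clock: 17.15
tool_pos: [0.5075, 0.0816, 0.1845]
eef_rot: [0.996, -0.086, -0.005, -0.002]
contact_force: [0.0, 0.1, -0.7]
opening: 0.546
```

```bash
python3 -c "
from h import *
p,d=snapshot('side'); cv2.imwrite('pics/s8.png',p[:,:,::-1])
for c in columns(p,'side',.013,(320,240,480,340)): print(c)
for c in columns(p,'side',.0387,(230,170,360,240)): print('case',c)
to(.463,-.385,.16,-.5,9)"
```

```text
(array([ 0.54638747, -0.37437129]), np.float64(-4.3093482688176765), array([0.09060943, 0.02734997]), array([437.09785933, 292.10091743]))
(array([ 0.46375334, -0.37945263]), np.float64(-3.429525166183727), array([0.09142434, 0.02607665]), array([417.64498645, 311.40650407]))
case (array([0.51599175, 0.11623751]), np.float64(-12.372785856126505), array([0.08614772, 0.01845846]), array([283.93939394, 207.4040404 ]))
case (array([0.47017816, 0.12361435]), np.float64(-11.544148656698585), array([0.08513624, 0.0181451 ]), array([269.77, 212.21]))
t 17.2 pos [0.5091 0.076  0.1887] yaw -10.3 turn 9.8 mm/row 51.6 tilt [-0.003  0.003 -1.   ] open 0.551 F [ 0.1 -2.9  2.9]
{'x': 0.0052, 'y': 0.0641, 'z': 0.0038, 'wx': -0.0001, 'wy': 0.0001, 'wz': -0.0061}
{'x': 0.0039, 'y': 0.0642, 'z': 0.0038, 'wx': -0.0001, 'wy': 0.0001, 'wz': -0.0061}
{'x': 0.0027, 'y': 0.0643, 'z': 0.0038, 'wx': -0.0001, 'wy': 0.0001, 'wz': -0.0061}
{'x': 0.0015, 'y': 0.0643, 'z': 0.0039, 'wx': -0.0001, 'wy': 0.0001, 'wz': -0.0061}
{'x': 0.0003, 'y': 0.0643, 'z': 0.0039, 'wx': -0.0001, 'wy': 0.0001, 'wz': -0.0061}
{'x': -0.001, 'y': 0.0643, 'z': 0.0039, 'wx': -0.0001, 'wy': 0.0001, 'wz': -0.0061}
{'x': -0.0022, 'y': 0.0643, 'z': 0.0039, 'wx': -0.0001, 'wy': 0.0001, 'wz': -0.0061}
{'x': -0.0034, 'y': 0.0643, 'z': 0.0039, 'wx': -0.0001, 'wy': 0.0001, 'wz': -0.0061}
{'x': -0.0046, 'y': 0.0642, 'z': 0.004, 'wx': -0.0001, 'wy': 0.0001, 'wz': -0.0061}
```

The side view, corrected by its offset seen on the mat, puts both placed columns within about 6 mm of the groove centres. Next is column C.

Request:
{"api": "apply_moves", "payload": {
  "series": [
    {"x": 0.005,"y": 0.068,"z": 0.003,"wx": 0,"wy": 0,"wz": -0.007,"fingers": 0.1},
    {"x": 0.004,"y": 0.068,"z": 0.003,"wx": 0,"wy": 0,"wz": -0.007,"fingers": 0.1},
    {"x": 0.0025,"y": 0.068,"z": 0.003,"wx": 0,"wy": 0,"wz": -0.007,"fingers": 0.1},
    {"x": 0.0015,"y": 0.068,"z": 0.004,"wx": 0,"wy": 0,"wz": -0.007,"fingers": 0.1},
    {"x": 0,"y": 0.068,"z": 0.004,"wx": 0,"wy": 0,"wz": -0.007,"fingers": 0.1},
    {"x": -0.001,"y": 0.068,"z": 0.004,"wx": 0,"wy": 0,"wz": -0.007,"fingers": 0.1},
    {"x": -0.0025,"y": 0.068,"z": 0.01,"wx": 0,"wy": 0,"wz": -0.007,"fingers": 0.1},
    {"x": -0.005,"y": 0.068,"z": 0.02,"wx": 0,"wy": 0,"wz": -0.007,"fingers": 0.1}
  ]
}}

```text
clock: 18.2
tool_pos: [0.4742, -0.3656, 0.1473]
eef_rot: [1.0, 0.006, 0.005, -0.003]
contact_force: [1.0, 0.4, 0.0]
opening: 0.552
```

```bash
python3 -c "
from h import *
to(.463,-.385,.04,-.5,3)"
```

```text
t 18.2 pos [ 0.4742 -0.3656  0.1473] yaw 0.7 turn -1.2 mm/row 36.6 tilt [ 0.009  0.006 -1.   ] open 0.552 F [1.  0.4 0. ]
{'x': -0.0052, 'y': 0.0083, 'z': 0.0446, 'wx': -0.0006, 'wy': -0.001, 'wz': 0.0022}
{'x': -0.005, 'y': 0.0082, 'z': 0.0447, 'wx': -0.0006, 'wy': -0.001, 'wz': 0.0022}
{'x': -0.0048, 'y': 0.0082, 'z': 0.0447, 'wx': -0.0006, 'wy': -0.001, 'wz': 0.0022}
```

Request:
{"api": "apply_moves", "payload": {
  "series": [
    {"x": -0.006,"y": 0.005,"z": 0.03,"wx": 0,"wy": -0.001,"wz": 0.002,"fingers": 0.1},
    {"x": -0.005,"y": 0.007,"z": 0.04,"wx": 0,"wy": -0.001,"wz": 0.002,"fingers": 0.1},
    {"x": -0.003,"y": 0.006,"z": 0.04,"wx": 0,"wy": -0.001,"wz": 0.002,"fingers": 0.1},
    {"x": 0,"y": 0,"z": 0.02,"wx": 0,"wy": 0,"wz": 0,"fingers": 0.1},
    {"x": 0,"y": 0,"z": 0,"wx": 0,"wy": 0,"wz": 0,"fingers": 0.1}
  ]
}}

```text
clock: 18.82
tool_pos: [0.4597, -0.3876, 0.0393]
eef_rot: [1.0, -0.009, -0.001, -0.001]
contact_force: [-0.4, -0.1, -0.3]
opening: 0.548
```

```bash
python3 -c "
from h import *
p,d=snapshot('side')
for c in columns(p,'side',.013,(320,240,480,340)): print(c)
to(.463,-.385,-.011,-.5,2)"
```

```text
(array([ 0.54531456, -0.39404037]), np.float64(-7.015264589034693), array([0.04906552, 0.0270337 ]), array([444.36813187, 296.52197802]))
(array([ 0.4636032 , -0.37960378]), np.float64(-2.712942645162147), array([0.09104474, 0.02555461]), array([417.66204986, 311.47368421]))
t 18.88 pos [ 0.4601 -0.388   0.0401] yaw -1.0 turn 0.5 mm/row 25.6 tilt [-0.     0.001 -1.   ] open 0.548 F [ 0.2 -0.3  0.5]
{'x': 0.0018, 'y': -0.0019, 'z': 0.0319, 'wx': -0.0001, 'wy': 0.0, 'wz': -0.0014}
{'x': 0.0018, 'y': -0.0019, 'z': 0.0319, 'wx': -0.0001, 'wy': 0.0, 'wz': -0.0014}
```

Request:
{"api": "apply_moves", "payload": {
  "series": [
    {"x": 0.0018,"y": -0.002,"z": 0.031,"wx": 0,"wy": 0,"wz": -0.001,"fingers": 0.1},
    {"x": 0.0018,"y": -0.002,"z": 0.028,"wx": 0,"wy": 0,"wz": -0.001,"fingers": 0.1},
    {"x": 0,"y": 0,"z": 0.002,"wx": 0,"wy": 0,"wz": 0,"fingers": 0.1},
    {"x": 0,"y": 0,"z": 0,"wx": 0,"wy": 0,"wz": 0,"fingers": 0.1}
  ]
}}

```text
clock: 19.38
tool_pos: [0.4677, -0.3867, -0.0038]
eef_rot: [1.0, -0.005, 0.004, 0.003]
contact_force: [-0.1, -0.2, 0.1]
opening: 0.551
```

Request:
{"api": "apply_moves", "payload": {
  "series": [
    {"x": -0.003,"y": -0.001,"z": 0.007,"wx": 0,"wy": 0,"wz": 0,"fingers": 0.1},
    {"x": -0.001,"y": 0,"z": 0.003,"wx": 0,"wy": 0,"wz": 0,"fingers": -1},
    {"x": 0,"y": 0,"z": 0,"wx": 0,"wy": 0,"wz": 0,"fingers": -1},
    {"x": 0,"y": 0,"z": 0,"wx": 0,"wy": 0,"wz": 0,"fingers": -1},
    {"x": 0,"y": 0,"z": 0,"wx": 0,"wy": 0,"wz": 0,"fingers": -1},
    {"x": 0,"y": 0,"z": 0,"wx": 0,"wy": 0,"wz": 0,"fingers": -1}
  ]
}}

```text
clock: 20.12
tool_pos: [0.465, -0.387, -0.0098]
eef_rot: [1.0, -0.005, 0.005, 0.004]
contact_force: [-0.2, 0.3, -0.9]
opening: 0.194
```

Request:
{"api": "apply_moves", "payload": {
  "series": [
    {"x": 0,"y": 0,"z": -0.02,"wx": 0,"wy": 0,"wz": 0,"fingers": -1},
    {"x": 0,"y": 0,"z": -0.05,"wx": 0,"wy": 0,"wz": 0,"fingers": -1},
    {"x": 0,"y": -0.01,"z": -0.06,"wx": 0,"wy": 0,"wz": 0,"fingers": -1},
    {"x": 0,"y": -0.03,"z": -0.06,"wx": 0,"wy": 0,"wz": 0,"fingers": -1},
    {"x": 0,"y": -0.05,"z": -0.05,"wx": 0,"wy": 0,"wz": 0,"fingers": -1},
    {"x": 0,"y": -0.06,"z": -0.02,"wx": 0,"wy": 0,"wz": 0,"fingers": -1}
  ]
}}

```text
clock: 20.88
tool_pos: [0.464, -0.2668, 0.2073]
eef_rot: [1.0, -0.009, 0.008, 0.005]
contact_force: [0.3, 1.7, -0.8]
opening: 0.195
```

```bash
python3 -c "
from h import *
to(.6034,.084,.19,-10,8)"
```

```text
t 20.88 pos [ 0.464  -0.2668  0.2073] yaw -1.0 turn -9.0 mm/row 47.2 tilt [ 0.015 -0.011 -1.   ] open 0.195 F [ 0.3  1.7 -0.8]
{'x': 0.0208, 'y': -0.0552, 'z': 0.0024, 'wx': 0.0004, 'wy': -0.0006, 'wz': 0.0062}
{'x': 0.0197, 'y': -0.0556, 'z': 0.0025, 'wx': 0.0004, 'wy': -0.0006, 'wz': 0.0062}
{'x': 0.0186, 'y': -0.056, 'z': 0.0025, 'wx': 0.0004, 'wy': -0.0006, 'wz': 0.0062}
{'x': 0.0175, 'y': -0.0563, 'z': 0.0025, 'wx': 0.0004, 'wy': -0.0006, 'wz': 0.0062}
{'x': 0.0164, 'y': -0.0567, 'z': 0.0025, 'wx': 0.0004, 'wy': -0.0006, 'wz': 0.0062}
{'x': 0.0153, 'y': -0.057, 'z': 0.0026, 'wx': 0.0004, 'wy': -0.0006, 'wz': 0.0062}
{'x': 0.0142, 'y': -0.0572, 'z': 0.0026, 'wx': 0.0004, 'wy': -0.0006, 'wz': 0.0062}
{'x': 0.0131, 'y': -0.0575, 'z': 0.0027, 'wx': 0.0004, 'wy': -0.0006, 'wz': 0.0062}
```

Request:
{"api": "apply_moves", "payload": {
  "series": [
    {"x": 0.021,"y": -0.055,"z": 0,"wx": 0.0004,"wy": -0.0006,"wz": 0.006,"fingers": -1},
    {"x": 0.02,"y": -0.0555,"z": 0,"wx": 0.0004,"wy": -0.0006,"wz": 0.006,"fingers": -1},
    {"x": 0.0185,"y": -0.056,"z": 0,"wx": 0.0004,"wy": -0.0006,"wz": 0.006,"fingers": -1},
    {"x": 0.0175,"y": -0.0565,"z": 0,"wx": 0.0004,"wy": -0.0006,"wz": 0.006,"fingers": -1},
    {"x": 0.0165,"y": -0.057,"z": 0,"wx": 0.0004,"wy": -0.0006,"wz": 0.006,"fingers": -1},
    {"x": 0.015,"y": -0.057,"z": 0.003,"wx": 0.0004,"wy": -0.0006,"wz": 0.006,"fingers": -1},
    {"x": 0.014,"y": -0.057,"z": 0.003,"wx": 0.0004,"wy": -0.0006,"wz": 0.006,"fingers": -1},
    {"x": 0.01,"y": -0.045,"z": 0.003,"wx": 0.0004,"wy": -0.0006,"wz": 0.006,"fingers": -1}
  ]
}}

```text
clock: 21.88
tool_pos: [0.6028, 0.0874, 0.2114]
eef_rot: [0.996, -0.087, 0.007, -0.002]
contact_force: [0.7, -0.9, -1.3]
opening: 0.193
```

```bash
python3 -c "
from h import *
to(.6034,.084,.06,-10,3)"
```

```text
t 21.88 pos [0.6028 0.0874 0.2114] yaw -10.0 turn -0.0 mm/row 50.5 tilt [ 0.014  0.003 -1.   ] open 0.193 F [ 0.7 -0.9 -1.3]
{'x': -0.0004, 'y': 0.0017, 'z': 0.0631, 'wx': -0.0005, 'wy': -0.0015, 'wz': 0.0001}
{'x': -0.0001, 'y': 0.0016, 'z': 0.0631, 'wx': -0.0005, 'wy': -0.0015, 'wz': 0.0001}
{'x': 0.0002, 'y': 0.0015, 'z': 0.0631, 'wx': -0.0005, 'wy': -0.0015, 'wz': 0.0001}
```

Request:
{"api": "apply_moves", "payload": {
  "series": [
    {"x": 0,"y": 0.006,"z": 0.04,"wx": 0,"wy": -0.0015,"wz": 0,"fingers": -1},
    {"x": 0,"y": 0.004,"z": 0.05,"wx": 0,"wy": -0.0015,"wz": 0,"fingers": -1},
    {"x": 0,"y": 0.002,"z": 0.05,"wx": 0,"wy": -0.0015,"wz": 0,"fingers": -1},
    {"x": 0,"y": 0,"z": 0.02,"wx": 0,"wy": 0,"wz": 0,"fingers": -1},
    {"x": 0,"y": 0,"z": 0,"wx": 0,"wy": 0,"wz": 0,"fingers": -1}
  ]
}}

```text
clock: 22.5
tool_pos: [0.6055, 0.0863, 0.0855]
eef_rot: [0.997, -0.082, 0.004, -0.006]
contact_force: [-0.5, 0.6, -1.2]
opening: 0.196
```

```bash
python3 -c "
from h import *
to(.6034,.084,.017,-10,3)"
```

```text
t 22.5 pos [0.6055 0.0863 0.0855] yaw -9.4 turn -0.6 mm/row 22.8 tilt [ 0.008  0.011 -1.   ] open 0.196 F [-0.5  0.6 -1.2]
{'x': -0.0009, 'y': 0.0014, 'z': 0.0285, 'wx': -0.0013, 'wy': -0.0007, 'wz': 0.0011}
{'x': -0.0008, 'y': 0.0013, 'z': 0.0285, 'wx': -0.0013, 'wy': -0.0007, 'wz': 0.0011}
{'x': -0.0008, 'y': 0.0012, 'z': 0.0285, 'wx': -0.0013, 'wy': -0.0007, 'wz': 0.0011}
```

Request:
{"api": "apply_moves", "payload": {
  "series": [
    {"x": -0.002,"y": 0.002,"z": 0.028,"wx": -0.0013,"wy": -0.001,"wz": 0.001,"fingers": -1},
    {"x": -0.002,"y": 0.002,"z": 0.028,"wx": -0.0013,"wy": -0.001,"wz": 0.001,"fingers": -1},
    {"x": -0.001,"y": 0.001,"z": 0.018,"wx": -0.001,"wy": 0,"wz": 0.001,"fingers": -1},
    {"x": 0,"y": 0,"z": 0,"wx": 0,"wy": 0,"wz": 0,"fingers": -1}
  ]
}}

```text
clock: 23.0
tool_pos: [0.6068, 0.0842, 0.0319]
eef_rot: [0.996, -0.087, 0.006, -0.002]
contact_force: [0.6, -0.0, -0.6]
opening: 0.194
```

```bash
python3 -c "
from h import *
to(.6034,.084,.016,-10,1)"
```

```text
t 23.0 pos [0.6068 0.0842 0.0319] yaw -10.0 turn -0.0 mm/row 16.3 tilt [ 0.012  0.003 -1.   ] open 0.194 F [ 0.6 -0.  -0.6]
{'x': -0.0044, 'y': 0.001, 'z': 0.0199, 'wx': -0.0015, 'wy': -0.0037, 'wz': 0.0002}
```

Request:
{"api": "apply_moves", "payload": {
  "series": [
    {"x": -0.005,"y": 0.001,"z": 0.006,"wx": -0.001,"wy": -0.003,"wz": 0,"fingers": -1},
    {"x": -0.002,"y": 0,"z": 0.008,"wx": 0,"wy": -0.002,"wz": 0,"fingers": -1},
    {"x": 0,"y": 0,"z": 0.005,"wx": 0,"wy": 0,"wz": 0,"fingers": -1},
    {"x": 0,"y": 0,"z": 0,"wx": 0,"wy": 0,"wz": 0,"fingers": -1}
  ]
}}

```text
clock: 23.5
tool_pos: [0.6027, 0.0846, 0.0181]
eef_rot: [0.996, -0.087, -0.0, -0.001]
contact_force: [-0.3, 1.1, -1.1]
opening: 0.191
```

```bash
python3 -c "
from h import *
to(.6034,.084,.016,-10,1)"
```

```text
t 23.5 pos [0.6027 0.0846 0.0181] yaw -10.0 turn -0.0 mm/row 2.3 tilt [-0.001  0.003 -1.   ] open 0.191 F [-0.3  1.1 -1.1]
{'x': 0.001, 'y': 0.0006, 'z': 0.0026, 'wx': -0.0008, 'wy': 0.0004, 'wz': 0.0002}
```

Request:
{"api": "apply_moves", "payload": {
  "series": [
    {"x": 0.001,"y": 0,"z": 0.003,"wx": 0,"wy": 0,"wz": 0,"fingers": -1},
    {"x": 0,"y": 0,"z": 0,"wx": 0,"wy": 0,"wz": 0,"fingers": -0.25},
    {"x": 0,"y": 0,"z": 0,"wx": 0,"wy": 0,"wz": 0,"fingers": -0.25},
    {"x": 0,"y": 0,"z": -0.03,"wx": 0,"wy": 0,"wz": 0,"fingers": -0.25},
    {"x": 0,"y": 0,"z": -0.06,"wx": 0,"wy": 0,"wz": 0,"fingers": -0.2},
    {"x": 0,"y": 0,"z": -0.07,"wx": 0,"wy": 0,"wz": 0,"fingers": 0.1},
    {"x": 0,"y": 0.02,"z": -0.06,"wx": 0,"wy": 0,"wz": 0,"fingers": 0.1}
  ]
}}

```text
clock: 24.38
tool_pos: [0.599, 0.0696, 0.1934]
eef_rot: [0.996, -0.086, -0.004, -0.001]
contact_force: [-0.2, -1.5, -0.2]
opening: 0.552
```

```bash
python3 -c "
from h import *
p,d=snapshot('side'); cv2.imwrite('pics/s9.png',p[:,:,::-1])
for c in columns(p,'side',.013,(320,240,480,340)): print(c)
for c in columns(p,'side',.0387,(230,170,360,240)): print('case',c)
to(.545,-.38,.17,-2.3,9)"
```

```text
(array([ 0.54634584, -0.37414209]), np.float64(-4.59406795253613), array([0.09068516, 0.02716058]), array([437.        , 292.06134969]))
case (array([0.60619173, 0.09856112]), np.float64(-12.406740034903747), array([0.08585324, 0.01935089]), array([311.11827957, 198.80645161]))
case (array([0.51601101, 0.11620861]), np.float64(-11.955091775526379), array([0.08380469, 0.01851293]), array([283.94845361, 207.40206186]))
case (array([0.46812191, 0.11194771]), np.float64(-10.919855347750852), array([0.08399792, 0.01814105]), array([271.84466019, 214.02912621]))
t 24.43 pos [0.6024 0.0649 0.1999] yaw -10.1 turn 7.8 mm/row 50.0 tilt [ 0.002  0.001 -1.   ] open 0.552 F [ 1.  -2.4  2.7]
{'x': 0.003, 'y': 0.0622, 'z': 0.0041, 'wx': -0.0001, 'wy': -0.0001, 'wz': -0.0048}
{'x': 0.002, 'y': 0.0623, 'z': 0.0041, 'wx': -0.0001, 'wy': -0.0001, 'wz': -0.0048}
{'x': 0.0011, 'y': 0.0623, 'z': 0.0041, 'wx': -0.0001, 'wy': -0.0001, 'wz': -0.0048}
{'x': 0.0002, 'y': 0.0623, 'z': 0.0041, 'wx': -0.0001, 'wy': -0.0001, 'wz': -0.0048}
{'x': -0.0008, 'y': 0.0623, 'z': 0.0041, 'wx': -0.0001, 'wy': -0.0001, 'wz': -0.0048}
{'x': -0.0017, 'y': 0.0623, 'z': 0.0041, 'wx': -0.0001, 'wy': -0.0001, 'wz': -0.0048}
{'x': -0.0027, 'y': 0.0623, 'z': 0.0041, 'wx': -0.0001, 'wy': -0.0001, 'wz': -0.0048}
{'x': -0.0036, 'y': 0.0622, 'z': 0.0041, 'wx': -0.0001, 'wy': -0.0001, 'wz': -0.0048}
{'x': -0.0045, 'y': 0.0621, 'z': 0.0041, 'wx': -0.0001, 'wy': -0.0001, 'wz': -0.0048}
```

One cradled column slid about 12 mm along its groove, which looks like the announced knock. I will check it later from the top. Now A.

Request:
{"api": "apply_moves", "payload": {
  "series": [
    {"x": 0.003,"y": 0.067,"z": 0,"wx": 0,"wy": 0,"wz": -0.0055,"fingers": 0.1},
    {"x": 0.002,"y": 0.067,"z": 0,"wx": 0,"wy": 0,"wz": -0.0055,"fingers": 0.1},
    {"x": 0.001,"y": 0.067,"z": 0,"wx": 0,"wy": 0,"wz": -0.0055,"fingers": 0.1},
    {"x": 0,"y": 0.067,"z": 0.003,"wx": 0,"wy": 0,"wz": -0.0055,"fingers": 0.1},
    {"x": -0.001,"y": 0.067,"z": 0.004,"wx": 0,"wy": 0,"wz": -0.0055,"fingers": 0.1},
    {"x": -0.002,"y": 0.067,"z": 0.01,"wx": 0,"wy": 0,"wz": -0.0055,"fingers": 0.1},
    {"x": -0.003,"y": 0.067,"z": 0.015,"wx": 0,"wy": 0,"wz": -0.0055,"fingers": 0.1},
    {"x": -0.005,"y": 0.06,"z": 0.02,"wx": 0,"wy": 0,"wz": -0.004,"fingers": 0.1}
  ]
}}

```text
clock: 25.42
tool_pos: [0.5557, -0.3633, 0.1576]
eef_rot: [1.0, -0.014, 0.007, -0.001]
contact_force: [-0.1, -0.3, -0.5]
opening: 0.549
```

```bash
python3 -c "
from h import *
p,d=snapshot('top'); cv2.imwrite('pics/t3.png',p[:,:,::-1])
for c in columns(p): print(c)
cc=np.load('case.npz'); t=np.radians(cc['yaw'])
for c in columns(p,'top',.0387,(225,130,345,265)):
    q=c[0]-cc['c']; print('case',c[1:], 'xy in case',q@[np.cos(t),np.sin(t)],q@[-np.sin(t),np.cos(t)])
to(.545,-.38,.04,-2.3,3)"
```

```text
(array([ 0.54366114, -0.37707746]), np.float64(-2.4317886751930513), array([0.08284462, 0.01858083]), array([455.37278107, 207.71005917]))
case (np.float64(-10.068829927707688), array([0.09196148, 0.01366806]), array([298.42647059, 187.44852941])) xy in case 0.045946629700027136 0.0027106332552115377
case (np.float64(-10.069923488247154), array([0.09284764, 0.01301925]), array([292.12318841, 217.91304348])) xy in case -0.04639753243751993 0.00425640944396495
case (np.float64(-9.898569149453163), array([0.09299936, 0.01341589]), array([293.37931034, 234.12413793])) xy in case -0.09226167056595555 -0.008133349762758256
t 25.48 pos [ 0.5509 -0.3722  0.1554] yaw -2.1 turn -0.2 mm/row 38.6 tilt [ 0.009 -0.004 -1.   ] open 0.553 F [-1.4 -6.1 -0.1]
{'x': -0.0028, 'y': 0.0031, 'z': 0.0481, 'wx': 0.0004, 'wy': -0.001, 'wz': 0.0003}
{'x': -0.0026, 'y': 0.0032, 'z': 0.0481, 'wx': 0.0004, 'wy': -0.001, 'wz': 0.0003}
{'x': -0.0025, 'y': 0.0033, 'z': 0.0481, 'wx': 0.0004, 'wy': -0.001, 'wz': 0.0003}
```

The top view puts the cradled columns at case (x, y) = (46, 3), (-46, 4) and (-92, -8) mm, aligned within 0.2°. All are within limits. I descend on the last column.

Request:
{"api": "apply_moves", "payload": {
  "series": [
    {"x": -0.004,"y": 0.003,"z": 0.04,"wx": 0,"wy": -0.001,"wz": 0,"fingers": 0.1},
    {"x": -0.003,"y": 0.003,"z": 0.045,"wx": 0,"wy": -0.001,"wz": 0,"fingers": 0.1},
    {"x": -0.002,"y": 0.003,"z": 0.045,"wx": 0,"wy": -0.001,"wz": 0,"fingers": 0.1},
    {"x": 0,"y": 0,"z": 0.025,"wx": 0,"wy": 0,"wz": 0,"fingers": 0.1},
    {"x": 0,"y": 0,"z": 0,"wx": 0,"wy": 0,"wz": 0,"fingers": 0.1}
  ]
}}

```text
clock: 26.1
tool_pos: [0.5426, -0.3838, 0.0268]
eef_rot: [1.0, -0.022, 0.0, 0.003]
contact_force: [0.3, 0.8, 0.9]
opening: 0.548
```

```bash
python3 -c "
from h import *
to(.545,-.38,-.011,-2.3,2)"
```

```text
t 26.1 pos [ 0.5426 -0.3838  0.0268] yaw -2.5 turn 0.2 mm/row 19.0 tilt [-0.    -0.006 -1.   ] open 0.548 F [0.3 0.8 0.9]
{'x': 0.0014, 'y': -0.0026, 'z': 0.0236, 'wx': 0.001, 'wy': -0.0, 'wz': -0.0005}
{'x': 0.0014, 'y': -0.0025, 'z': 0.0236, 'wx': 0.001, 'wy': -0.0, 'wz': -0.0005}
```

Request:
{"api": "apply_moves", "payload": {
  "series": [
    {"x": 0.001,"y": -0.0025,"z": 0.0235,"wx": 0.001,"wy": 0,"wz": 0,"fingers": 0.1},
    {"x": 0.001,"y": -0.0025,"z": 0.022,"wx": 0.001,"wy": 0,"wz": 0,"fingers": 0.1},
    {"x": 0,"y": 0,"z": 0.004,"wx": 0,"wy": 0,"wz": 0,"fingers": 0.1},
    {"x": 0,"y": 0,"z": 0.002,"wx": 0,"wy": 0,"wz": 0,"fingers": 0.1}
  ]
}}

```text
clock: 26.6
tool_pos: [0.547, -0.3805, -0.0143]
eef_rot: [1.0, -0.021, 0.002, 0.001]
contact_force: [-0.3, 0.7, 0.2]
opening: 0.551
```

Request:
{"api": "apply_moves", "payload": {
  "series": [
    {"x": 0,"y": 0,"z": 0,"wx": 0,"wy": 0,"wz": 0,"fingers": -1},
    {"x": 0,"y": 0,"z": 0,"wx": 0,"wy": 0,"wz": 0,"fingers": -1},
    {"x": 0,"y": 0,"z": 0,"wx": 0,"wy": 0,"wz": 0,"fingers": -1},
    {"x": 0,"y": 0,"z": 0,"wx": 0,"wy": 0,"wz": 0,"fingers": -1},
    {"x": 0,"y": 0,"z": 0,"wx": 0,"wy": 0,"wz": 0,"fingers": -1}
  ]
}}

```text
clock: 27.22
tool_pos: [0.5476, -0.3812, -0.0129]
eef_rot: [1.0, -0.021, 0.003, 0.002]
contact_force: [-0.4, 0.6, 0.1]
opening: 0.195
```

Request:
{"api": "apply_moves", "payload": {
  "series": [
    {"x": 0,"y": 0,"z": -0.02,"wx": 0,"wy": 0,"wz": 0,"fingers": -1},
    {"x": 0,"y": 0,"z": -0.05,"wx": 0,"wy": 0,"wz": 0,"fingers": -1},
    {"x": 0,"y": -0.01,"z": -0.06,"wx": 0,"wy": 0,"wz": 0,"fingers": -1},
    {"x": 0,"y": -0.03,"z": -0.06,"wx": 0,"wy": 0,"wz": 0,"fingers": -1},
    {"x": 0,"y": -0.05,"z": -0.06,"wx": 0,"wy": 0,"wz": 0,"fingers": -1},
    {"x": 0,"y": -0.06,"z": -0.04,"wx": 0,"wy": 0,"wz": 0,"fingers": -1}
  ]
}}

```text
clock: 27.98
tool_pos: [0.5497, -0.2632, 0.2277]
eef_rot: [1.0, -0.026, 0.004, 0.003]
contact_force: [0.7, 0.6, 0.0]
opening: 0.196
```

```bash
python3 -c "
from h import *
to(.6487,.078,.21,-10,8)"
```

```text
t 27.98 pos [ 0.5497 -0.2632  0.2277] yaw -3.0 turn -7.0 mm/row 44.5 tilt [ 0.007 -0.006 -1.   ] open 0.196 F [0.7 0.6 0. ]
{'x': 0.0127, 'y': -0.0541, 'z': 0.0026, 'wx': 0.0002, 'wy': -0.0003, 'wz': 0.0049}
{'x': 0.0119, 'y': -0.0542, 'z': 0.0026, 'wx': 0.0002, 'wy': -0.0003, 'wz': 0.0049}
{'x': 0.011, 'y': -0.0544, 'z': 0.0026, 'wx': 0.0002, 'wy': -0.0003, 'wz': 0.0049}
{'x': 0.0102, 'y': -0.0546, 'z': 0.0026, 'wx': 0.0002, 'wy': -0.0003, 'wz': 0.0049}
{'x': 0.0093, 'y': -0.0547, 'z': 0.0026, 'wx': 0.0002, 'wy': -0.0003, 'wz': 0.0049}
{'x': 0.0085, 'y': -0.0549, 'z': 0.0027, 'wx': 0.0002, 'wy': -0.0003, 'wz': 0.0049}
{'x': 0.0077, 'y': -0.055, 'z': 0.0027, 'wx': 0.0002, 'wy': -0.0003, 'wz': 0.0049}
{'x': 0.0068, 'y': -0.0551, 'z': 0.0027, 'wx': 0.0002, 'wy': -0.0003, 'wz': 0.0049}
```

Request:
{"api": "apply_moves", "payload": {
  "series": [
    {"x": 0.013,"y": -0.054,"z": 0,"wx": 0,"wy": 0,"wz": 0.005,"fingers": -1},
    {"x": 0.012,"y": -0.054,"z": 0,"wx": 0,"wy": 0,"wz": 0.005,"fingers": -1},
    {"x": 0.011,"y": -0.0545,"z": 0,"wx": 0,"wy": 0,"wz": 0.005,"fingers": -1},
    {"x": 0.01,"y": -0.0545,"z": 0,"wx": 0,"wy": 0,"wz": 0.005,"fingers": -1},
    {"x": 0.0095,"y": -0.055,"z": 0,"wx": 0,"wy": 0,"wz": 0.005,"fingers": -1},
    {"x": 0.0085,"y": -0.055,"z": 0,"wx": 0,"wy": 0,"wz": 0.005,"fingers": -1},
    {"x": 0.0075,"y": -0.054,"z": 0.003,"wx": 0,"wy": 0,"wz": 0.005,"fingers": -1},
    {"x": 0.006,"y": -0.045,"z": 0.003,"wx": 0,"wy": 0,"wz": 0.005,"fingers": -1}
  ]
}}

```text
clock: 28.98
tool_pos: [0.6519, 0.0802, 0.2368]
eef_rot: [0.996, -0.091, 0.013, 0.002]
contact_force: [1.2, -0.8, -0.6]
opening: 0.195
```

```bash
python3 -c "
from h import *
to(.6487,.078,.07,-10,4)"
```

```text
t 28.98 pos [0.6519 0.0802 0.2368] yaw -10.5 turn 0.5 mm/row 41.7 tilt [ 0.025 -0.006 -1.   ] open 0.195 F [ 1.2 -0.8 -0.6]
{'x': -0.0022, 'y': 0.0008, 'z': 0.0521, 'wx': 0.0001, 'wy': -0.0021, 'wz': -0.0006}
{'x': -0.0019, 'y': 0.0008, 'z': 0.0521, 'wx': 0.0001, 'wy': -0.0021, 'wz': -0.0006}
{'x': -0.0015, 'y': 0.0008, 'z': 0.0521, 'wx': 0.0001, 'wy': -0.0021, 'wz': -0.0006}
{'x': -0.0012, 'y': 0.0008, 'z': 0.0521, 'wx': 0.0001, 'wy': -0.0021, 'wz': -0.0006}
```

Request:
{"api": "apply_moves", "payload": {
  "series": [
    {"x": -0.003,"y": 0.006,"z": 0.04,"wx": 0,"wy": -0.0025,"wz": 0,"fingers": -1},
    {"x": -0.002,"y": 0.003,"z": 0.05,"wx": 0,"wy": -0.0025,"wz": 0,"fingers": -1},
    {"x": -0.002,"y": 0.001,"z": 0.05,"wx": 0,"wy": -0.002,"wz": 0,"fingers": -1},
    {"x": -0.002,"y": 0,"z": 0.045,"wx": 0,"wy": -0.002,"wz": 0,"fingers": -1},
    {"x": 0,"y": 0,"z": 0,"wx": 0,"wy": 0,"wz": 0,"fingers": -1},
    {"x": 0,"y": 0,"z": 0,"wx": 0,"wy": 0,"wz": 0,"fingers": -1}
  ]
}}

```text
clock: 29.72
tool_pos: [0.6494, 0.0807, 0.0929]
eef_rot: [0.996, -0.087, 0.004, -0.003]
contact_force: [0.6, 0.0, 0.4]
opening: 0.192
```

```bash
python3 -c "
from h import *
to(.6487,.078,.016,-10,3)"
```

```text
t 29.73 pos [0.6494 0.0807 0.0929] yaw -10.0 turn -0.0 mm/row 25.7 tilt [ 0.008  0.005 -1.   ] open 0.192 F [0.6 0.  0.4]
{'x': -0.0003, 'y': 0.0014, 'z': 0.0321, 'wx': -0.0007, 'wy': -0.0007, 'wz': 0.0001}
{'x': -0.0003, 'y': 0.0013, 'z': 0.0321, 'wx': -0.0007, 'wy': -0.0007, 'wz': 0.0001}
{'x': -0.0002, 'y': 0.0012, 'z': 0.0321, 'wx': -0.0007, 'wy': -0.0007, 'wz': 0.0001}
```

Request:
{"api": "apply_moves", "payload": {
  "series": [
    {"x": -0.002,"y": 0.002,"z": 0.03,"wx": -0.0007,"wy": -0.001,"wz": 0,"fingers": -1},
    {"x": -0.002,"y": 0.002,"z": 0.03,"wx": -0.0007,"wy": -0.001,"wz": 0,"fingers": -1},
    {"x": -0.001,"y": 0.001,"z": 0.02,"wx": 0,"wy": -0.001,"wz": 0,"fingers": -1},
    {"x": 0,"y": 0,"z": 0.005,"wx": 0,"wy": 0,"wz": 0,"fingers": -1},
    {"x": 0,"y": 0,"z": 0,"wx": 0,"wy": 0,"wz": 0,"fingers": -1}
  ]
}}

```text
clock: 30.35
tool_pos: [0.6526, 0.0781, 0.0331]
eef_rot: [0.996, -0.087, 0.007, -0.003]
contact_force: [0.7, -0.1, -0.2]
opening: 0.194
```

```bash
python3 -c "
from h import *
to(.6487,.078,.014,-10,1)"
```

```text
t 30.35 pos [0.6526 0.0781 0.0331] yaw -9.9 turn -0.1 mm/row 19.5 tilt [ 0.014  0.004 -1.   ] open 0.194 F [ 0.7 -0.1 -0.2]
{'x': -0.0051, 'y': 0.0011, 'z': 0.0239, 'wx': -0.0021, 'wy': -0.0042, 'wz': 0.0003}
```

Request:
{"api": "apply_moves", "payload": {
  "series": [
    {"x": -0.005,"y": 0.001,"z": 0.008,"wx": -0.001,"wy": -0.003,"wz": 0,"fingers": -1},
    {"x": -0.002,"y": 0,"z": 0.009,"wx": 0,"wy": -0.002,"wz": 0,"fingers": -1},
    {"x": 0,"y": 0,"z": 0.006,"wx": 0,"wy": 0,"wz": 0,"fingers": -1},
    {"x": 0,"y": 0,"z": 0.002,"wx": 0,"wy": 0,"wz": 0,"fingers": -1}
  ]
}}

```text
clock: 30.85
tool_pos: [0.6478, 0.0786, 0.0133]
eef_rot: [0.996, -0.087, -0.0, -0.002]
contact_force: [1.1, 0.3, -1.0]
opening: 0.196
```

```bash
python3 -c "
from h import *
to(.6487,.078,.014,-10,1)"
```

```text
t 30.85 pos [0.6478 0.0786 0.0133] yaw -9.9 turn -0.1 mm/row 1.3 tilt [-0.001  0.004 -1.   ] open 0.196 F [ 1.1  0.3 -1. ]
{'x': 0.0013, 'y': 0.0006, 'z': -0.0008, 'wx': -0.0013, 'wy': 0.0004, 'wz': 0.0004}
```

Request:
{"api": "apply_moves", "payload": {
  "series": [
    {"x": 0,"y": 0,"z": 0,"wx": 0,"wy": 0,"wz": 0,"fingers": -0.25},
    {"x": 0,"y": 0,"z": 0,"wx": 0,"wy": 0,"wz": 0,"fingers": -0.25},
    {"x": 0,"y": 0,"z": -0.03,"wx": 0,"wy": 0,"wz": 0,"fingers": -0.25},
    {"x": 0,"y": 0,"z": -0.06,"wx": 0,"wy": 0,"wz": 0,"fingers": -0.25},
    {"x": 0,"y": 0.03,"z": -0.07,"wx": 0,"wy": 0,"wz": 0,"fingers": -1},
    {"x": 0,"y": 0.06,"z": -0.07,"wx": 0,"wy": 0,"wz": 0,"fingers": -1},
    {"x": 0,"y": 0.07,"z": -0.07,"wx": 0,"wy": 0,"wz": 0,"fingers": -1},
    {"x": -0.02,"y": 0.07,"z": -0.04,"wx": 0,"wy": 0,"wz": 0,"fingers": -1}
  ]
}}

```text
clock: 31.85
tool_pos: [0.6064, -0.077, 0.2671]
eef_rot: [0.997, -0.081, -0.001, -0.003]
contact_force: [-0.2, -1.1, 0.0]
opening: 0.008
```

```bash
python3 -c "
from h import *
cc=np.load('case.npz'); t=np.radians(cc['yaw']); A=np.array([[np.cos(t),np.sin(t)],[-np.sin(t),np.cos(t)]])
p,d=snapshot('top'); cv2.imwrite('pics/t4.png',p[120:270,215:415,::-1].repeat(3,0).repeat(3,1))
for c in columns(p,'top',.0387,(225,130,345,265)): print('case',c[1:3],'xy',A@(c[0]-cc['c']))
P=cloud('top',np.load('top0.npy')); q=np.dstack([(P[...,:2]-cc['c'])@A.T,P[...,2]])
h=hsv(cv2.imread('pics/top0.png')[:,:,::-1].copy()); m=(cv2.inRange(h,(100,90,30),(130,255,255))>0); m[:,:220]=0;m[:,285:]=0
Q=q[m&(q[...,2]>.06)]; print(len(Q)); top=Q[np.argsort(Q[:,2])[-40:]]; print(np.median(top,0)); 
k=np.polyfit(Q[:,2],Q[:,1],1); print('y(z) slope',k,'theta',np.degrees(np.arctan2(1,-k[0])))
print(q[175:195:5,232:240:3].reshape(-1,3).round(3))
print(get_state()['tool_pos'])
"
```

```text
case (np.float64(-9.550453237442213), array([0.09361072, 0.0137432 ])) xy [0.09208945 0.00343642]
case (np.float64(-9.895094649524404), array([0.09166001, 0.01352388])) xy [0.04600313 0.00297914]
case (np.float64(-9.866977276832252), array([0.08904693, 0.01307185])) xy [-0.04634675  0.006232  ]
case (np.float64(-9.606305209292376), array([0.06956599, 0.01321245])) xy [-0.09224305  0.00414081]
791
[0.02019948 0.12027599 0.24322913]
y(z) slope [-0.0321314   0.11572835] theta 88.15963934141479
[[ 0.016  0.153  0.217]
 [ 0.059  0.209 -0.005]
 [ 0.058  0.196  0.007]
 [ 0.003  0.149  0.219]
 [ 0.042  0.204  0.002]
 [ 0.044  0.195  0.   ]
 [ 0.026  0.21   0.001]
 [ 0.027  0.201 -0.001]
 [-0.01   0.126  0.239]
 [ 0.01   0.206  0.002]
 [ 0.013  0.199 -0.005]
 [-0.022  0.123  0.241]]
[ 0.60343828 -0.08846423  0.27142513]
```

View pics/t4.png

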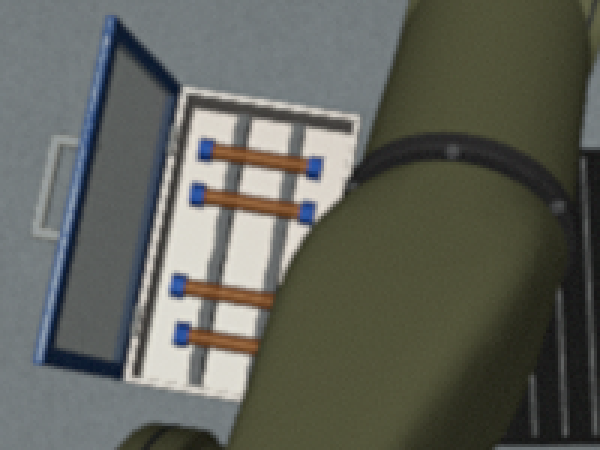

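The top view shows all four columns cradled: caps and barrels across both rails, x at 92, 46, -46 and -92 mm. The cover leans at about 1.72 rad, with its free edge at case y 0.12, z 0.243. I go over it to get behind.

```bash
python3 -c "
from h import *
to(.514,.317,.31,-10,8)"
```

```text
t 31.9 pos [ 0.6034 -0.0885  0.2714] yaw -10.0 turn 0.0 mm/row 52.1 tilt [ 0.001 -0.002 -1.   ] open 0.007 F [-2.7 -6.   2.3]
{'x': -0.0248, 'y': -0.0599, 'z': -0.0062, 'wx': 0.0001, 'wy': -0.0, 'wz': -0.0}
{'x': -0.0248, 'y': -0.0599, 'z': -0.0061, 'wx': 0.0001, 'wy': -0.0, 'wz': -0.0}
{'x': -0.0248, 'y': -0.0599, 'z': -0.0061, 'wx': 0.0001, 'wy': -0.0, 'wz': -0.0}
{'x': -0.0248, 'y': -0.0599, 'z': -0.0061, 'wx': 0.0001, 'wy': -0.0, 'wz': -0.0}
{'x': -0.0248, 'y': -0.0599, 'z': -0.0061, 'wx': 0.0001, 'wy': -0.0, 'wz': -0.0}
{'x': -0.0248, 'y': -0.06, 'z': -0.0061, 'wx': 0.0001, 'wy': -0.0, 'wz': -0.0}
{'x': -0.0248, 'y': -0.06, 'z': -0.0061, 'wx': 0.0001, 'wy': -0.0, 'wz': -0.0}
{'x': -0.0248, 'y': -0.06, 'z': -0.006, 'wx': 0.0001, 'wy': -0.0, 'wz': -0.0}
```

Request:
{"api": "apply_moves", "payload": {
  "series": [
    {"x": -0.01,"y": -0.03,"z": -0.02,"wx": 0,"wy": 0,"wz": 0,"fingers": -1},
    {"x": -0.025,"y": -0.065,"z": -0.02,"wx": 0,"wy": 0,"wz": 0,"fingers": -1},
    {"x": -0.025,"y": -0.065,"z": -0.015,"wx": 0,"wy": 0,"wz": 0,"fingers": -1},
    {"x": -0.025,"y": -0.065,"z": -0.005,"wx": 0,"wy": 0,"wz": 0,"fingers": -1},
    {"x": -0.025,"y": -0.065,"z": 0,"wx": 0,"wy": 0,"wz": 0,"fingers": -1},
    {"x": -0.025,"y": -0.065,"z": 0,"wx": 0,"wy": 0,"wz": 0,"fingers": -1},
    {"x": -0.025,"y": -0.065,"z": 0,"wx": 0,"wy": 0,"wz": 0,"fingers": -1},
    {"x": -0.025,"y": -0.065,"z": 0,"wx": 0,"wy": 0,"wz": 0,"fingers": -1}
  ]
}}

```text
clock: 32.9
tool_pos: [0.5286, 0.3223, 0.3229]
eef_rot: [0.995, -0.098, 0.005, 0.002]
contact_force: [0.5, -0.6, -0.1]
opening: 0.008
```

```bash
cat >> h.py <<'E'
cc=np.load('case.npz'); _t=np.radians(cc['yaw']); A=np.array([[np.cos(_t),np.sin(_t)],[-np.sin(_t),np.cos(_t)]])
def toc(x,y,z,n,yaw=-10):
    """target in case coordinates"""
    w=cc['c']+A.T@[x,y]; print("tool in case",(A@(get_state()['tool_pos'][:2]-cc['c'])).round(4)); to(w[0],w[1],z,yaw,n)
E
python3 -c "
from h import *
toc(-.08,.205,.18,4)"
```

```text
tool in case [-0.0668  0.2181]
t 32.9 pos [0.5286 0.3223 0.3229] yaw -11.3 turn 1.3 mm/row 36.0 tilt [ 0.009 -0.004 -1.   ] open 0.008 F [ 0.5 -0.6 -0.1]
{'x': -0.0045, 'y': 0.0041, 'z': 0.0446, 'wx': 0.0002, 'wy': -0.0008, 'wz': -0.0017}
{'x': -0.0044, 'y': 0.0041, 'z': 0.0446, 'wx': 0.0002, 'wy': -0.0008, 'wz': -0.0017}
{'x': -0.0043, 'y': 0.0041, 'z': 0.0446, 'wx': 0.0002, 'wy': -0.0008, 'wz': -0.0017}
{'x': -0.0042, 'y': 0.0041, 'z': 0.0446, 'wx': 0.0002, 'wy': -0.0008, 'wz': -0.0017}
```

Request:
{"api": "apply_moves", "payload": {
  "series": [
    {"x": -0.005,"y": 0.01,"z": 0.03,"wx": 0,"wy": -0.001,"wz": -0.002,"fingers": -1},
    {"x": -0.006,"y": 0.006,"z": 0.045,"wx": 0,"wy": -0.001,"wz": -0.002,"fingers": -1},
    {"x": -0.006,"y": 0.004,"z": 0.045,"wx": 0,"wy": -0.001,"wz": -0.002,"fingers": -1},
    {"x": -0.005,"y": 0,"z": 0.045,"wx": 0,"wy": -0.001,"wz": -0.001,"fingers": -1},
    {"x": 0,"y": 0,"z": 0.01,"wx": 0,"wy": 0,"wz": 0,"fingers": -1}
  ]
}}

```text
clock: 33.52
tool_pos: [0.5057, 0.319, 0.1796]
eef_rot: [0.997, -0.081, -0.001, -0.002]
contact_force: [0.4, 0.8, -0.3]
opening: 0.008
```

```bash
python3 -c "
from h import *
p,d=snapshot('side'); cv2.imwrite('pics/s10.png',p[60:260,180:400,::-1].repeat(3,0).repeat(3,1))
toc(-.08,.13,.18,4)"
```

```text
tool in case [-0.0881  0.211 ]
t 33.58 pos [0.5064 0.3191 0.1799] yaw -9.3 turn -0.7 mm/row 20.3 tilt [-0.     0.004 -1.   ] open 0.003 F [-0.5  0.6 -1.1]
{'x': 0.0022, 'y': 0.0253, 'z': -0.0001, 'wx': -0.0003, 'wy': 0.0001, 'wz': 0.001}
{'x': 0.0023, 'y': 0.0253, 'z': -0.0001, 'wx': -0.0003, 'wy': 0.0001, 'wz': 0.001}
{'x': 0.0023, 'y': 0.0253, 'z': -0.0001, 'wx': -0.0003, 'wy': 0.0001, 'wz': 0.001}
{'x': 0.0024, 'y': 0.0253, 'z': -0.0001, 'wx': -0.0003, 'wy': 0.0001, 'wz': 0.001}
```

View pics/s10.png

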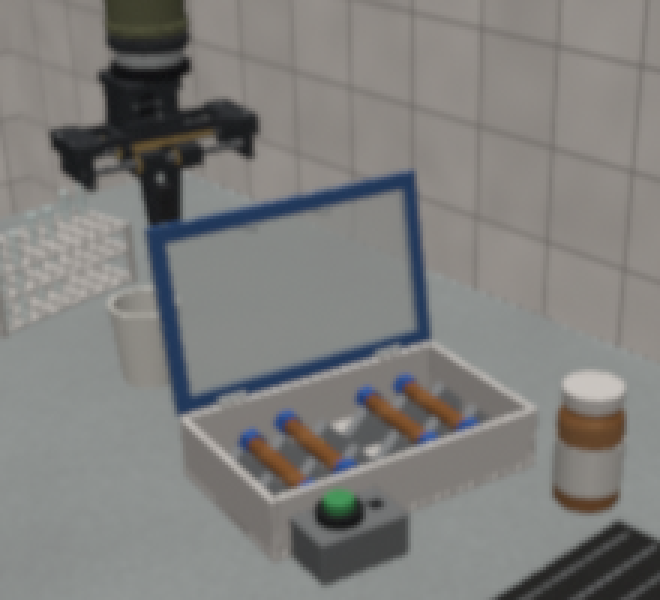

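The side view shows the tool behind the cover's -x end, with the fingertips below the cover's top edge. The four columns lie across both rails. I push towards -y.

Request:
{"api": "apply_moves", "payload": {
  "series": [
    {"x": 0.002,"y": 0.025,"z": 0,"wx": 0,"wy": 0,"wz": 0.001,"fingers": -1},
    {"x": 0.002,"y": 0.025,"z": 0,"wx": 0,"wy": 0,"wz": 0.001,"fingers": -1},
    {"x": 0.002,"y": 0.025,"z": 0,"wx": 0,"wy": 0,"wz": 0.001,"fingers": -1},
    {"x": 0.002,"y": 0.018,"z": 0,"wx": 0,"wy": 0,"wz": 0,"fingers": -1},
    {"x": 0,"y": 0.015,"z": 0,"wx": 0,"wy": 0,"wz": 0,"fingers": -1},
    {"x": 0,"y": 0.015,"z": 0,"wx": 0,"wy": 0,"wz": 0,"fingers": -1}
  ]
}}

```text
clock: 34.33
tool_pos: [0.501, 0.2267, 0.1861]
eef_rot: [0.996, -0.083, 0.006, -0.012]
contact_force: [-1.5, 7.6, 5.1]
opening: 0.009
```

```bash
python3 -c "
from h import *
toc(-.08,.067,.193,4)"
```

```text
tool in case [-0.0773  0.1191]
t 34.33 pos [0.501  0.2267 0.1861] yaw -9.6 turn -0.4 mm/row 13.2 tilt [ 0.013  0.022 -1.   ] open 0.009 F [-1.5  7.6  5.1]
{'x': -0.001, 'y': 0.0162, 'z': -0.0025, 'wx': -0.0019, 'wy': -0.0007, 'wz': 0.0006}
{'x': -0.0009, 'y': 0.0162, 'z': -0.0024, 'wx': -0.0019, 'wy': -0.0007, 'wz': 0.0006}
{'x': -0.0009, 'y': 0.0163, 'z': -0.0023, 'wx': -0.0019, 'wy': -0.0007, 'wz': 0.0006}
{'x': -0.0009, 'y': 0.0163, 'z': -0.0022, 'wx': -0.0019, 'wy': -0.0007, 'wz': 0.0006}
```

Request:
{"api": "apply_moves", "payload": {
  "series": [
    {"x": -0.001,"y": 0.018,"z": -0.002,"wx": -0.003,"wy": -0.001,"wz": 0,"fingers": -1},
    {"x": -0.001,"y": 0.018,"z": -0.002,"wx": -0.003,"wy": -0.001,"wz": 0,"fingers": -1},
    {"x": 0,"y": 0.018,"z": -0.001,"wx": -0.002,"wy": 0,"wz": 0,"fingers": -1},
    {"x": 0,"y": 0.018,"z": 0,"wx": -0.002,"wy": 0,"wz": 0,"fingers": -1},
    {"x": 0,"y": 0.015,"z": 0.002,"wx": -0.001,"wy": 0,"wz": 0,"fingers": -1}
  ]
}}

```text
clock: 34.95
tool_pos: [0.491, 0.1717, 0.1891]
eef_rot: [0.997, -0.078, 0.005, -0.006]
contact_force: [-0.2, 6.9, -2.2]
opening: 0.006
```

```bash
python3 -c "
from h import *
toc(-.08,.03,.18,4)"
```

```text
tool in case [-0.0776  0.0631]
t 34.95 pos [0.491  0.1717 0.1891] yaw -8.9 turn -1.1 mm/row 8.6 tilt [ 0.011  0.011 -1.   ] open 0.006 F [-0.2  6.9 -2.2]
{'x': -0.001, 'y': 0.0104, 'z': 0.0027, 'wx': -0.001, 'wy': -0.0007, 'wz': 0.0015}
{'x': -0.0009, 'y': 0.0104, 'z': 0.0027, 'wx': -0.001, 'wy': -0.0007, 'wz': 0.0015}
{'x': -0.0009, 'y': 0.0104, 'z': 0.0028, 'wx': -0.001, 'wy': -0.0007, 'wz': 0.0015}
{'x': -0.0008, 'y': 0.0104, 'z': 0.0028, 'wx': -0.001, 'wy': -0.0007, 'wz': 0.0015}
```

Tracking the planned arc, at about 75° now with 7 N. I continue towards 45°.

Request:
{"api": "apply_moves", "payload": {
  "series": [
    {"x": -0.001,"y": 0.015,"z": 0.003,"wx": -0.002,"wy": -0.001,"wz": 0.001,"fingers": -1},
    {"x": -0.001,"y": 0.015,"z": 0.004,"wx": -0.002,"wy": -0.001,"wz": 0.001,"fingers": -1},
    {"x": -0.001,"y": 0.014,"z": 0.006,"wx": -0.001,"wy": -0.001,"wz": 0.001,"fingers": -1},
    {"x": 0,"y": 0.013,"z": 0.008,"wx": -0.001,"wy": 0,"wz": 0,"fingers": -1},
    {"x": 0,"y": 0.012,"z": 0.009,"wx": -0.001,"wy": 0,"wz": 0,"fingers": -1}
  ]
}}

```text
clock: 35.58
tool_pos: [0.4833, 0.1244, 0.1668]
eef_rot: [0.997, -0.079, 0.004, -0.003]
contact_force: [-0.6, 1.1, 5.2]
opening: 0.002
```

```bash
python3 -c "
from h import *
toc(-.08,-.002,.158,4)"
```

```text
tool in case [-0.0769  0.0152]
t 35.58 pos [0.4833 0.1244 0.1668] yaw -9.1 turn -0.9 mm/row 4.9 tilt [ 0.008  0.005 -1.   ] open 0.002 F [-0.6  1.1  5.2]
{'x': -0.0011, 'y': 0.0054, 'z': 0.0027, 'wx': -0.0005, 'wy': -0.0006, 'wz': 0.0013}
{'x': -0.0011, 'y': 0.0054, 'z': 0.0027, 'wx': -0.0005, 'wy': -0.0006, 'wz': 0.0013}
{'x': -0.001, 'y': 0.0054, 'z': 0.0027, 'wx': -0.0005, 'wy': -0.0006, 'wz': 0.0013}
{'x': -0.001, 'y': 0.0054, 'z': 0.0027, 'wx': -0.0005, 'wy': -0.0006, 'wz': 0.0013}
```

Request:
{"api": "apply_moves", "payload": {
  "series": [
    {"x": -0.001,"y": 0.011,"z": 0.008,"wx": -0.001,"wy": -0.001,"wz": 0.001,"fingers": -1},
    {"x": -0.001,"y": 0.011,"z": 0.009,"wx": -0.001,"wy": -0.001,"wz": 0.001,"fingers": -1},
    {"x": -0.001,"y": 0.01,"z": 0.009,"wx": -0.001,"wy": 0,"wz": 0,"fingers": -1},
    {"x": 0,"y": 0.009,"z": 0.01,"wx": -0.001,"wy": 0,"wz": 0,"fingers": -1},
    {"x": 0,"y": 0.008,"z": 0.01,"wx": 0,"wy": 0,"wz": 0,"fingers": -1},
    {"x": 0,"y": 0.007,"z": 0.01,"wx": 0,"wy": 0,"wz": 0,"fingers": -1}
  ]
}}

```text
clock: 36.33
tool_pos: [0.4749, 0.0783, 0.1196]
eef_rot: [0.997, -0.082, 0.002, 0.003]
contact_force: [1.6, 3.1, 1.3]
opening: 0.006
```

```bash
python3 -c "
from h import *
toc(-.08,-.045,.093,6)"
```

```text
tool in case [-0.0771 -0.0317]
t 36.33 pos [0.4749 0.0783 0.1196] yaw -9.4 turn -0.6 mm/row 5.0 tilt [ 0.003 -0.006 -1.   ] open 0.006 F [1.6 3.1 1.3]
{'x': -0.0007, 'y': 0.0027, 'z': 0.0056, 'wx': 0.0003, 'wy': -0.0002, 'wz': 0.0006}
{'x': -0.0006, 'y': 0.0027, 'z': 0.0056, 'wx': 0.0003, 'wy': -0.0002, 'wz': 0.0006}
{'x': -0.0006, 'y': 0.0028, 'z': 0.0056, 'wx': 0.0003, 'wy': -0.0002, 'wz': 0.0006}
{'x': -0.0006, 'y': 0.0028, 'z': 0.0056, 'wx': 0.0003, 'wy': -0.0002, 'wz': 0.0006}
{'x': -0.0006, 'y': 0.0028, 'z': 0.0056, 'wx': 0.0003, 'wy': -0.0002, 'wz': 0.0006}
{'x': -0.0006, 'y': 0.0028, 'z': 0.0056, 'wx': 0.0003, 'wy': -0.0002, 'wz': 0.0006}
```

Now about 26°. The rest is mostly downward, and slow: about 6 mm per row, or 0.3 rad/s.

Request:
{"api": "apply_moves", "payload": {
  "series": [
    {"x": -0.001,"y": 0.004,"z": 0.008,"wx": 0,"wy": 0,"wz": 0.0006,"fingers": -1},
    {"x": -0.001,"y": 0.004,"z": 0.008,"wx": 0,"wy": 0,"wz": 0.0006,"fingers": -1},
    {"x": 0,"y": 0.003,"z": 0.008,"wx": 0,"wy": 0,"wz": 0,"fingers": -1},
    {"x": 0,"y": 0.002,"z": 0.008,"wx": 0,"wy": 0,"wz": 0,"fingers": -1},
    {"x": 0,"y": 0.002,"z": 0.008,"wx": 0,"wy": 0,"wz": 0,"fingers": -1}
  ]
}}

```text
clock: 36.95
tool_pos: [0.4715, 0.0631, 0.0855]
eef_rot: [0.996, -0.085, 0.002, 0.004]
contact_force: [0.9, 0.6, 1.1]
opening: 0.008
```

```bash
python3 -c "
from h import *
p,d=snapshot('side'); cv2.imwrite('pics/s11.png',p[60:260,180:400,::-1].repeat(3,0).repeat(3,1))
toc(-.08,-.052,.054,6)"
```

```text
tool in case [-0.0783 -0.0476]
t 37.0 pos [0.4709 0.0628 0.0848] yaw -9.8 turn -0.2 mm/row 5.2 tilt [ 0.002 -0.009 -1.   ] open 0.006 F [ 1.  -0.3  0.5]
{'x': -0.0004, 'y': 0.0009, 'z': 0.0064, 'wx': 0.0004, 'wy': -0.0002, 'wz': 0.0002}
{'x': -0.0004, 'y': 0.0009, 'z': 0.0064, 'wx': 0.0004, 'wy': -0.0002, 'wz': 0.0002}
{'x': -0.0004, 'y': 0.0009, 'z': 0.0064, 'wx': 0.0004, 'wy': -0.0002, 'wz': 0.0002}
{'x': -0.0004, 'y': 0.0009, 'z': 0.0064, 'wx': 0.0004, 'wy': -0.0002, 'wz': 0.0002}
{'x': -0.0004, 'y': 0.0009, 'z': 0.0064, 'wx': 0.0004, 'wy': -0.0002, 'wz': 0.0002}
{'x': -0.0004, 'y': 0.0009, 'z': 0.0064, 'wx': 0.0004, 'wy': -0.0002, 'wz': 0.0002}
```

View pics/s11.png

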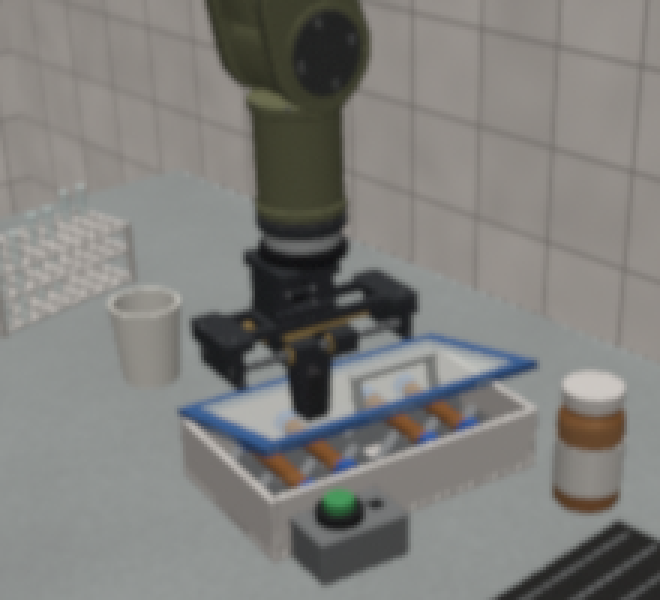

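The cover is about 15° open, the fingertip is pressing inboard of its free edge, and the columns are unmoved. I keep pressing slowly.

Request:
{"api": "apply_moves", "payload": {
  "series": [
    {"x": -0.0004,"y": 0.001,"z": 0.007,"wx": 0.0004,"wy": 0,"wz": 0,"fingers": -1},
    {"x": -0.0004,"y": 0.001,"z": 0.007,"wx": 0.0004,"wy": 0,"wz": 0,"fingers": -1},
    {"x": 0,"y": 0.001,"z": 0.007,"wx": 0.0004,"wy": 0,"wz": 0,"fingers": -1},
    {"x": 0,"y": 0.001,"z": 0.007,"wx": 0,"wy": 0,"wz": 0,"fingers": -1},
    {"x": 0,"y": 0,"z": 0.006,"wx": 0,"wy": 0,"wz": 0,"fingers": -1}
  ]
}}

```text
clock: 37.62
tool_pos: [0.4696, 0.0584, 0.0559]
eef_rot: [0.996, -0.086, 0.002, 0.003]
contact_force: [0.5, -1.5, 2.4]
opening: 0.005
```

Request:
{"api": "apply_moves", "payload": {
  "series": [
    {"x": 0,"y": 0,"z": 0.005,"wx": 0,"wy": 0,"wz": 0,"fingers": -1},
    {"x": 0,"y": 0,"z": 0.005,"wx": 0,"wy": 0,"wz": 0,"fingers": -1},
    {"x": 0,"y": 0,"z": 0.005,"wx": 0,"wy": 0,"wz": 0,"fingers": -1}
  ]
}}

```text
clock: 38.0
tool_pos: [0.4695, 0.0582, 0.0505]
eef_rot: [0.996, -0.086, 0.003, 0.001]
contact_force: [-8.0, -0.1, 66.2]
opening: 0.006
```

Contact force jumped to 66 N, so the cover is on its stop. I lift off and go above the button, checking the cover on the way.

Request:
{"api": "apply_moves", "payload": {
  "series": [
    {"x": 0,"y": 0,"z": -0.01,"wx": 0,"wy": 0,"wz": 0,"fingers": -1},
    {"x": 0,"y": 0,"z": -0.03,"wx": 0,"wy": 0,"wz": 0,"fingers": -1},
    {"x": 0,"y": 0,"z": -0.04,"wx": 0,"wy": 0,"wz": 0,"fingers": -1},
    {"x": 0,"y": 0.01,"z": -0.03,"wx": 0,"wy": 0,"wz": 0,"fingers": -1},
    {"x": -0.005,"y": 0.03,"z": 0,"wx": 0,"wy": 0,"wz": 0,"fingers": -1},
    {"x": -0.005,"y": 0.03,"z": 0,"wx": 0,"wy": 0,"wz": 0,"fingers": -1}
  ]
}}

```text
clock: 38.75
tool_pos: [0.4491, 0.0082, 0.1413]
eef_rot: [0.997, -0.082, 0.002, -0.001]
contact_force: [-0.4, -0.1, -0.3]
opening: 0.009
```

```bash
python3 -c "
from h import *
p,d=snapshot('side'); cv2.imwrite('pics/s12.png',p[120:270,210:370,::-1].repeat(4,0).repeat(4,1))
P=cloud('side',d); q=np.dstack([(P[...,:2]-cc['c'])@A.T,P[...,2]])
h=hsv(p); m=(cv2.inRange(h,(100,90,40),(130,255,255))>0)&(abs(q[...,0])<.15)&(abs(q[...,1])<.1)&(q[...,2]>.05)
Q=q[m]; print(len(Q)); 
for lo in (-.1,-.07,.04,.07): 
  k=(Q[:,1]>lo)&(Q[:,1]<lo+.03); print(lo,k.sum(),np.median(Q[k],0) if k.any() else '')
h=hsv(p); g=cv2.inRange(h,(45,80,40),(85,255,255))>0; g[:200]=0; v,u=np.nonzero(g); print('green',len(u),u.mean(),v.mean(),onplane('side',[[u.mean(),v.mean()]],.06), np.median(P[g],0))
w=onplane('top',[[330.6,241.2]],.062)[0]; print('top green',w, A@(w[:2]-cc['c']))
to(.4405,-.0046,.13,-10,4)"
```

```text
780
-0.1 380 [-0.01465972 -0.08502457  0.07113401]
-0.07 61 [-0.13337905 -0.05587898  0.07110281]
0.04 49 [-0.13360739  0.05452361  0.07138498]
0.07 149 [-0.03973409  0.08233035  0.07119164]
green 87 292.5402298850575 227.51724137931035 [[ 0.44239505 -0.00489707  0.06      ]] [ 0.43964274 -0.00869685  0.0635284 ]
top green [ 0.4421393  -0.00360653  0.062     ] [-0.0950444  -0.11797621]
t 38.8 pos [0.4475 0.0045 0.1414] yaw -9.7 turn -0.3 mm/row 4.0 tilt [ 0.001 -0.001 -1.   ] open 0.005 F [-1.6 -2.9  0.8]
{'x': -0.0017, 'y': 0.0032, 'z': 0.0036, 'wx': 0.0001, 'wy': -0.0001, 'wz': 0.0004}
{'x': -0.0017, 'y': 0.0032, 'z': 0.0036, 'wx': 0.0001, 'wy': -0.0001, 'wz': 0.0004}
{'x': -0.0017, 'y': 0.0032, 'z': 0.0036, 'wx': 0.0001, 'wy': -0.0001, 'wz': 0.0004}
{'x': -0.0017, 'y': 0.0032, 'z': 0.0036, 'wx': 0.0001, 'wy': -0.0001, 'wz': 0.0004}
```

View pics/s12.png

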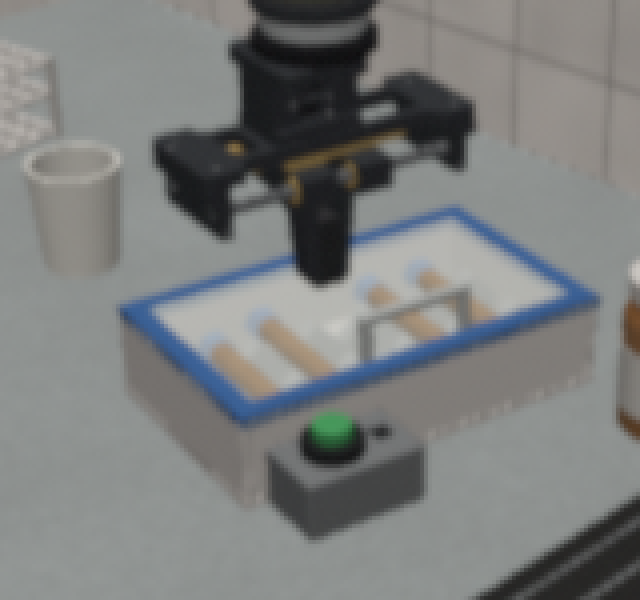

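The cover's blue edges read 0.071 m at both front and hinge sides, so it is flat and shut. The columns show cradled through it. The button is at world (0.4415, -0.0045), top about z 0.064. I go down over it.

Request:
{"api": "apply_moves", "payload": {
  "series": [
    {"x": -0.003,"y": 0.005,"z": 0.01,"wx": 0,"wy": 0,"wz": 0,"fingers": -1},
    {"x": -0.002,"y": 0.003,"z": 0.03,"wx": 0,"wy": 0,"wz": 0,"fingers": -1},
    {"x": -0.001,"y": 0.002,"z": 0.03,"wx": 0,"wy": 0,"wz": 0,"fingers": -1},
    {"x": 0,"y": 0,"z": 0.02,"wx": 0,"wy": 0,"wz": 0,"fingers": -1},
    {"x": 0,"y": 0,"z": 0,"wx": 0,"wy": 0,"wz": 0,"fingers": -1}
  ]
}}

```text
clock: 39.42
tool_pos: [0.4402, 0.0012, 0.0646]
eef_rot: [0.997, -0.083, -0.001, -0.001]
contact_force: [0.3, -0.1, -0.3]
opening: 0.007
```

```bash
python3 -c "
from h import *
to(.4415,-.0045,.05,-10,2)"
```

```text
t 39.42 pos [0.4402 0.0012 0.0646] yaw -9.5 turn -0.5 mm/row 7.8 tilt [-0.002  0.002 -1.   ] open 0.007 F [ 0.3 -0.1 -0.3]
{'x': 0.0014, 'y': 0.0034, 'z': 0.0091, 'wx': -0.0002, 'wy': 0.0004, 'wz': 0.0014}
{'x': 0.0014, 'y': 0.0034, 'z': 0.0091, 'wx': -0.0002, 'wy': 0.0004, 'wz': 0.0014}
```

Request:
{"api": "apply_moves", "payload": {
  "series": [
    {"x": 0.0014,"y": 0.0045,"z": 0.005,"wx": 0,"wy": 0,"wz": 0,"fingers": -1},
    {"x": 0.0005,"y": 0.003,"z": 0.007,"wx": 0,"wy": 0,"wz": 0,"fingers": -1},
    {"x": 0,"y": 0,"z": 0.006,"wx": 0,"wy": 0,"wz": 0,"fingers": -1},
    {"x": 0,"y": 0,"z": 0.004,"wx": 0,"wy": 0,"wz": 0,"fingers": -1}
  ]
}}

```text
clock: 39.92
tool_pos: [0.4416, -0.0047, 0.0468]
eef_rot: [0.997, -0.082, -0.0, -0.001]
contact_force: [-1.0, -0.1, 0.2]
opening: 0.004
```

Request:
{"api": "apply_moves", "payload": {
  "series": [
    {"x": 0,"y": 0,"z": 0.005,"wx": 0,"wy": 0,"wz": 0,"fingers": -1},
    {"x": 0,"y": 0,"z": 0.005,"wx": 0,"wy": 0,"wz": 0,"fingers": -1}
  ]
}}

```text
clock: 40.17
tool_pos: [0.4417, -0.0046, 0.0387]
eef_rot: [0.997, -0.082, 0.0, -0.001]
contact_force: [-0.2, -1.4, 12.4]
opening: 0.006
```

Request:
{"api": "apply_moves", "payload": {
  "series": [
    {"x": 0,"y": 0,"z": 0.004,"wx": 0,"wy": 0,"wz": 0,"fingers": -1},
    {"x": 0,"y": 0,"z": 0.004,"wx": 0,"wy": 0,"wz": 0,"fingers": -1}
  ]
}}

```text
clock: 40.42
tool_pos: [0.4418, -0.0046, 0.0379]
eef_rot: [0.997, -0.083, 0.003, -0.002]
contact_force: [-5.2, 1.3, 58.4]
opening: 0.001
```

The button is at its stop: 58 N with no further travel. I lift away.

Request:
{"api": "apply_moves", "payload": {
  "series": [
    {"x": 0,"y": 0,"z": -0.02,"wx": 0,"wy": 0,"wz": 0,"fingers": -1},
    {"x": 0,"y": 0,"z": -0.04,"wx": 0,"wy": 0,"wz": 0,"fingers": -1},
    {"x": 0,"y": 0.02,"z": -0.06,"wx": 0,"wy": 0,"wz": 0,"fingers": -1},
    {"x": 0,"y": 0.04,"z": -0.06,"wx": 0,"wy": 0,"wz": 0,"fingers": -1},
    {"x": 0,"y": 0.05,"z": -0.04,"wx": 0,"wy": 0,"wz": 0,"fingers": -1},
    {"x": 0,"y": 0.05,"z": 0,"wx": 0,"wy": 0,"wz": 0,"fingers": -1},
    {"x": 0,"y": 0.03,"z": 0,"wx": 0,"wy": 0,"wz": 0,"fingers": -1},
    {"x": 0,"y": 0,"z": 0,"wx": 0,"wy": 0,"wz": 0,"fingers": -1}
  ]
}}

```text
clock: 41.42
tool_pos: [0.4169, -0.1588, 0.2199]
eef_rot: [0.997, -0.081, 0.006, -0.002]
contact_force: [0.5, 0.2, -0.6]
opening: 0.005
```

```bash
python3 -c "
from h import *
s=get_state(); print(s['tool_pos'],s['contact_force'],abs(s['qd']).max())
p,d=snapshot('side'); P=cloud('side',d); q=np.dstack([(P[...,:2]-cc['c'])@A.T,P[...,2]])
h=hsv(p); m=(cv2.inRange(h,(100,90,40),(130,255,255))>0)&(abs(q[...,0])<.15)&(abs(q[...,1])<.1)&(q[...,2]>.05); Q=q[m]
for lo in (-.1,.07): k=(Q[:,1]>lo)&(Q[:,1]<lo+.03); print(lo,k.sum(),np.median(Q[k],0))
g=cv2.inRange(h,(45,80,40),(85,255,255))>0; g[:200]=0; v,u=np.nonzero(g); print('green',len(u),u.mean(),v.mean(),np.median(P[g],0))
p,d=snapshot('top'); h=hsv(p); m=cv2.inRange(h,(5,50,50),(25,255,255)); 
o=np.hstack([p[120:270,215:385,::-1]]); cv2.imwrite('pics/t5.png',o.repeat(4,0).repeat(4,1))"
```

```text
[ 0.41691043 -0.1587866   0.21988588] [ 0.46635257  0.19065528 -0.58911174] 0.030426323228860068
-0.1 400 [-0.00894498 -0.08571468  0.07098809]
0.07 163 [-0.0313063   0.08226762  0.07119676]
green 88 292.54545454545456 227.5681818181818 [ 0.43906094 -0.00822547  0.06331387]
```

View pics/t5.png

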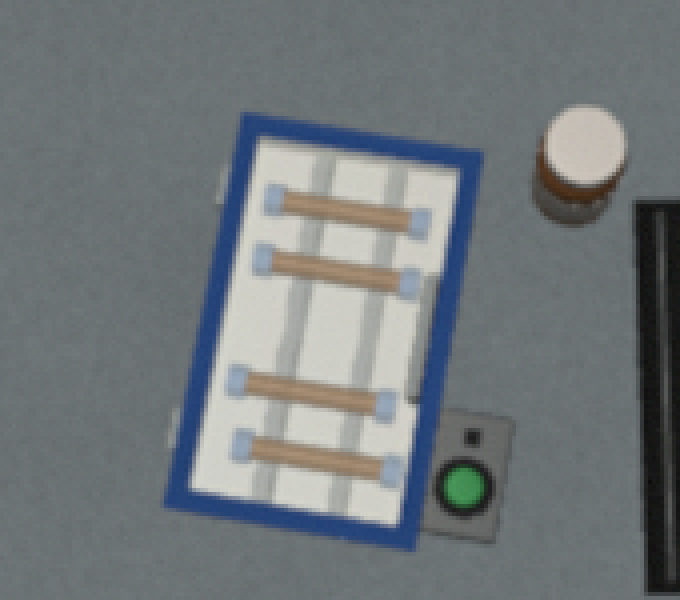

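The cover is flat, the four columns lie parallel across both rails with their caps clear, the button is up again and the arm is free. I hand in.

```bash
python3 -c "
from plant import *
print(finish_job())"
```

```text
the job is handed in; nothing more can be done
None
```

The job is handed in at about 41 s of robot time: all four columns on the mat are cradled, the cover is shut and the dryer button was pressed. No verdict was reported.

**Last checks**
- **Columns:** before closing, the top view put them at case x = 92, 46, -46 and -92 mm (the middle groove is empty). Each was within about 8 mm of the middle end to end and within 0.5° of its groove. The final picture shows all four parallel, across both rails, with their caps clear.
- **Cover:** its edges read 71 mm high at both the front and the hinge side, so it is flat. I pushed it down at roughly 0.3 rad/s near the end.
- **Button:** it went down to its stop and came back up, at the same height as before the press.
- **Jar and beaker:** they were not touched. I did not measure their positions again at the end.

**What went wrong or disagreed**
- **First grasp:** it missed because the true fingertips sit about 17 mm higher than the reported position. I worked from contact heights after that.
- **Knocked column:** the column at x = -92 mm slid about 12 mm along its groove mid-run and stayed within limits, so I left it. A later, partly hidden view read it as 4 mm off centre rather than 8.
- **Contact forces:** they peaked at 66 N on the shut cover and 58 N on the button. Both were at the fingertips and below the 120 N wrist limit.

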